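# Latch the split-ring bonding clamp on a puck

## Task

A freshly glued puck stands in the open split-ring clamp: swing the moving half of the ring shut against the puck, hook the wire loop of the draw latch over the keeper on that half, and press the latch lever fully down past centre so that it stays locked by itself. Work by feel and do not force anything: no push on the clamp above 60 N, and the puck stays standing flat. Do not disturb the glue pot, the aluminium lid or the two small flanged bushes on the bench.

Things in the scene. Friction and masses are not known exactly. Their poses are not given: they have to be found in the camera images.
- clamp_base: Bolted-down grey plate, 268 x 212 x 8 mm, with the fixed half of an aluminium split ring (r 84 to 96 mm). Origin: ring centre, on the bench. Its x points from the latch side to the hinge side, y from the ring centre to the fixed half, z up. All offsets (x, y, z) in mm below are in this frame. Hinge pin of the moving half: vertical, at (104, 0).
- clamp_half (a joint): Angle (rad) of the moving half (the -y half) about its hinge pin: 0 = shut on the puck's pads, positive = swung open towards -y, at most 0.55. It stays where it is left; about 1.5 N at its end moves it, a little more once it pushes the loose puck. Ring and ear span z 11 to 37.
- half_end (a point): Middle of the flat outer end face (46 mm wide along x, z 11 to 37) of the moving half's ear, the place to push it shut; at (-110, -53, 28) when shut. The face then looks to -y.
- keeper (a point): Where the middle of the loop's bar sits when it is hooked; at (-110, -28, 52) when shut. The keeper is a steel hook block 20 mm wide along x on the moving ear: it lies on the +y side of this point, its top is at z 60.5, its lip reaches 3 mm past this point to -y, with the lip's underside at z 55.5. Under and behind the lip a shelf, 20 mm wide, runs 20 mm to -y with its top at z 48.5: the bar drops on it and is pulled into the slot under the lip.
- latch_pivot (a point): Middle of the lever's hinge pin, parallel to x, on the fixed half's ear (top at z 37); at (-110, 18, 54).
- latch_lever (a joint): Lever angle (rad): 0 = fully down, handle lying towards +y; 1.57 = upright; 1.85 = stop, leaning over towards the keeper. Friction holds it where it is left. Near 0.2 is dead centre: under that the stretched loop pulls it down to its stop, above it the loop pulls it up. Pushing it down at its tip takes up to about 10 N when hooked, about 1 N when not.
- lever_tip (a point): Middle of the rolled end (8 mm thick, 23 mm wide along x) of the lever's flat steel handle; 53 mm from the pivot pin. With the lever at 0 it lies 51.5 mm to +y and 12.5 mm above the pin; the handle is 3 mm thick and runs from near the pin to this end.
- latch_loop (a joint): Loop angle (rad) about its pin in the lever. The pin lies 17.6 mm to +y and 3.7 mm below the lever's pivot with the lever at 0 and turns with it. Loop angle minus lever angle = the loop's slope above level, pointing to -y: 0 level towards the keeper, 1.57 upright, over 1.57 leaning back to +y. It swings freely and falls by its own weight; at 3.6 it lies back on its stop.
- loop_bar (a point): Middle of the loop's cross bar (5 mm round, 34 mm long along x), 58.5 mm from the loop's pin. The two legs lie 17 mm either side; the loop passes round the lever's handle and falls towards the keeper once pushed past upright. It reaches over the keeper's lip only with the lever beyond about 1.45; with the lever lower it comes to rest on top of the keeper.
- loop_wire (a joint): Stretch (m) of the two springs in the loop's legs: 0 = slack, about 0.004 = clamp locked. About 10 N per mm.
- puck_center (a point): Centre (half-way up) of the loose black puck, 148 mm across and 40 mm high with a thin pin on top, 0.42 kg; up to 7 mm off the ring's centre at first, it slides until it sits against the pads of both halves.
- puck: The puck; its origin is under its middle, 4 mm off the centre, z up.
- kitchen_roll_1: Obstacle: fixed upright paper roll, white, about 95 mm across and 230 mm high, between the robot's starting side and the clamp. Origin under its middle.
- glue_pot: Bystander: small open pot with a brush, 43 mm across, 130 mm high, beside the fixed half. Origin under its middle.
- lid: Bystander: turned aluminium lid, 116 mm across, 26 mm high, on the bench to the right. Origin under its middle.
- bush_a: Bystander: flanged bush, 24 mm across, 22 mm high, beside the plate. Origin under its middle.
- bush_b: Bystander: the second such bush.

How it is judged:
By the outcome, as a careful person would: the job done as asked, in the order asked, and still so for the second after the job is handed in, with the robot touching nothing.
It also fails if it takes over 58 s, if anything falls off the work surface, if the arm or the gripper's body presses on something with over 40 N, if the wrist force passes 120 N, or if a joint passes its speed limit or range.

## Robot

A 6-joint arm with a two-finger parallel gripper is mounted at the origin on the work surface; the furniture and walls round the work are solid. World frame = base frame: x ahead of the robot, y to its left, z up, the work surface at z = 0. Lengths are in mm, angles in rad, forces in N, time in s.
With the tool pointing down it reaches from about 325 to 750 mm from the base axis. Payload 7.6 kg.
Tool frame: the origin (TCP) lies between the finger pads; the fingertips stand 8 mm ahead of it and the grasp point (between the pads) lies 11 mm behind it (arm.finger_overhang is the distance from the TCP to the fingertips, in mm); z points along the fingers, y is the direction in which the jaws open and shut (so a half turn about z gives the same grasp; the last joint's range is limited). The gripper opens to 85 mm and grips with 20 to 120 N. Pads are 22 mm wide; open, the fingers measure 114 mm over their backs; the gripper's body (76 mm by 85 mm) begins 54 mm behind the grasp point. The pads swing forward as they close: fully open they stand 13 mm farther back than shut.
Start: joints at [-1.25, 0.052, 1.401, -0, 1.689, -0.07], TCP at [200.013, -485.427, 239.323] pointing down, gripper open.
Joint ranges: [-2.9, 2.9], [-0.91, 2.17], [0.12, 2.37], [-1.06, 4.2], [0.26, 2.73], [-2.93, 2.93]. Speed limits (rad/s): [2.57, 2.57, 3.01, 3.14, 3.14, 3.14].

## Interface

Orientations are given as a unit quaternion [x, y, z, w].
In Python, from cell import arm, optics gives the robot as it stands.
- The arm moves only by the tool carry_out, never from a script. Its argument "series" is text: rows parted by semicolons, each of 4 numbers parted by spaces: the shift along the tool's x, y, z in m, then the turn about the tool's z in rad. A call has 1 to 12 rows; each row is the pose to reach, as a shift and turn from the pose commanded when the call began, along the tool's axes at that moment; what a row does not reach only later rows make up. A row lasts 1/12 s, in which the tool goes at most 41.7 mm and 7.16 degrees, less where a joint would pass 70% of its speed; a pose out of reach is approached as far as the arm can. A call with a gripper value outside its range is refused whole. "claw" is the finger opening in m, from 0 to 0.0854, set as the call begins (left out, the last holds). The fingers move at their own pace and stop on an object; the grip force is fixed at half the most. Time passes only in rows, so rows that repeat a pose let the fingers close. It gives the time, the measured TCP pose, the force and the opening at its end, in the units of the state.
- arm.state(): the state, without advancing time (a new reading comes with each control period).
- optics.grab_frame(name): name is "side" or "top"; returns a dict with "color" (384x512x3 uint8, red, green, blue), "intrinsics" (3x3 intrinsics, pixels), "distortion" ([k1, k2, p1, p2, k3] as OpenCV has them; the pictures are not rectified), "eye" and "attitude" of the camera in the world. Camera axes: x right, y down, z forward; pixel columns grow to the right and rows downward; lengths in mm; the calibration is good to about 2 mm. A picture is of the moment at which its call begins. There is no depth.
- arm.job_done(): hands the job in, once; it reports no verdict.
The state is a dict: "t": time; "joint_pos": joint angles; "joint_velocities": joint speeds; "tau": joint torques, N m; "ee_pos": TCP position; "tcp_rot": TCP orientation; "wrist_force": force on the tool from outside, world axes, zero at the start; "wrist_torque": the same for the moment, N m; "width": finger opening in mm.
Only numpy, scipy, OpenCV 4.12 (cv2) and the standard library are available. Lean on these libraries where they do the work, as an engineer would, in place of code of your own. Each camera call takes 0.05 s, during which the arm holds its last target.

## Working session

There is one attempt and no reset: what is moved stays moved. The work goes in short steps, Python scripts to look and compute and a tool call to move; the robot and the scene stay as the last step left them, time stands still between calls to the robot, and variables do not carry over. Pictures are saved under pics/ and viewed, and the job is handed in when it is done.

Besides the shell and the picture viewer there is one more tool, called after "Emit:" in YAML: its name, and indented under it one key for each argument. carry_out: Moves the arm, as the interface text tells. Its arguments: {"type":"object","properties":{"series":{"type":"string"},"claw":{"type":"number"}},"required":["series"]}

```bash
ls; mkdir -p pics; python3 - <<'E'
from cell import arm, optics
import cv2
print(arm.state())
for n in("side","top"):
    f=optics.grab_frame(n)
    cv2.imwrite(f"pics/{n}0.png",f["color"][:,:,::-1])
    print(n,f["intrinsics"],f["distortion"],f["eye"],f["attitude"])
E
```

```text
pics
{'t': 0.0, 'joint_pos': array([-1.25033785e+00,  5.28297769e-02,  1.40174304e+00,  2.16425684e-05,
        1.68861954e+00, -7.02786152e-02]), 'joint_velocities': array([-4.72473749e-04,  1.12934107e-03,  1.03288778e-03, -3.03560459e-04,
       -3.04584026e-04,  4.03443222e-05]), 'tau': array([ 1.26680865e-05, -3.81670654e+01, -3.60182691e+01,  1.08921785e-05,
        6.18425853e-03, -2.11299846e-05]), 'ee_pos': array([ 199.89947789, -485.13055728,  238.46683819]), 'tcp_rot': array([ 9.80975632e-01,  1.94129258e-01, -8.91293429e-05, -7.94942703e-04]), 'wrist_force': array([-0.31525205,  0.27627145,  0.2597934 ]), 'wrist_torque': array([0.04564761, 0.0280993 , 0.02402251]), 'width': 85.57728524468344}
side [[462.8170381    0.         257.54549852]
 [  0.         462.8170381  185.07913915]
 [  0.           0.           1.        ]] [-0.01049484  0.          0.          0.          0.        ] [ 95.22571365 899.47343685 821.94902773] [-0.20943782  0.88278417 -0.40854286  0.09960245]
top [[408.03713777   0.         253.11507642]
 [  0.         408.03713777 193.75997022]
 [  0.           0.           1.        ]] [-0.05717168  0.          0.          0.          0.        ] [ 296.13403231  155.89349585 1327.7243819 ] [-0.69728084  0.71294105 -0.05956357  0.04434715]
```

View pics/side0.png

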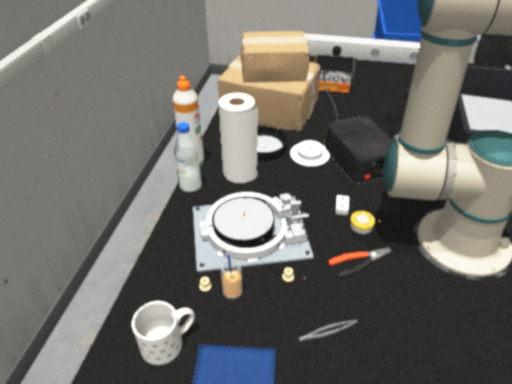

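View pics/top0.png

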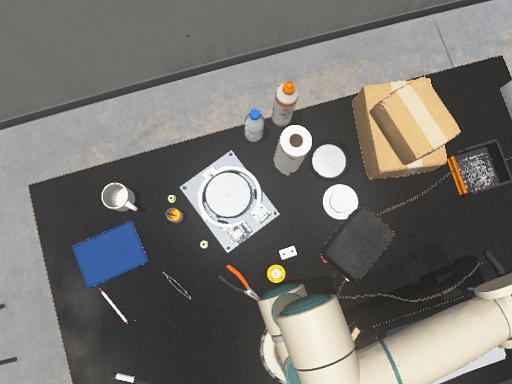

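```bash
cat > h.py <<'E'
import numpy as np, cv2
from scipy.spatial.transform import Rotation as R
from cell import arm, optics
def P(f):
    K=np.array(f["intrinsics"]);D=np.array(f["distortion"]);e=np.array(f["eye"]);A=R.from_quat(f["attitude"]).as_matrix()
    return K,D,e,A
def ray(f,uv):
    K,D,e,A=P(f)
    p=cv2.undistortPoints(np.array(uv,float).reshape(-1,1,2),K,D).reshape(-1,2)
    return e,np.c_[p,np.ones(len(p))]@A.T
def onz(f,uv,z):
    e,d=ray(f,uv); return e+d*((z-e[2])/d[:,2])[:,None]
def proj(f,X):
    K,D,e,A=P(f); rv=cv2.Rodrigues(A.T)[0]
    return cv2.projectPoints(np.array(X,float).reshape(-1,1,3),rv,-A.T@e,K,D)[0].reshape(-1,2)
def crop(f,name,c0,r0,w,h,s):
    im=f["color"][r0:r0+h,c0:c0+w,::-1]
    cv2.imwrite(f"pics/{name}.png",cv2.resize(im,None,fx=s,fy=s,interpolation=cv2.INTER_CUBIC))
E
python3 - <<'E'
from h import *
f=optics.grab_frame("side");crop(f,"side1",180,170,150,130,5)
f=optics.grab_frame("top");crop(f,"top1",160,140,130,115,5)
E
```

```text
(no output)
```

View pics/side1.png

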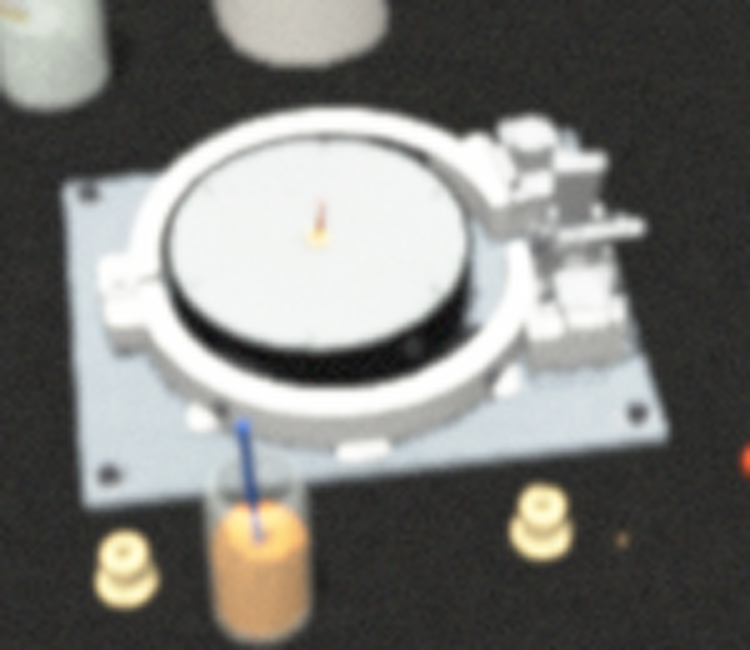

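View pics/top1.png

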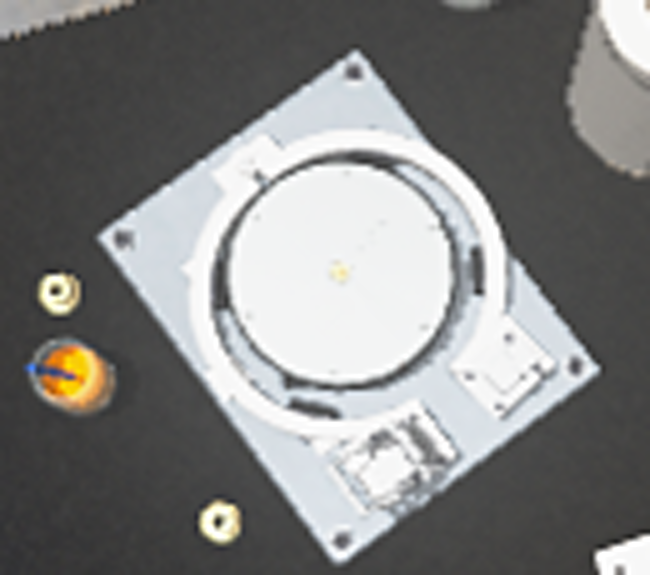

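```bash
python3 - <<'E'
from h import *
ft=optics.grab_frame("top");fs=optics.grab_frame("side")
g=lambda c,o:(np.array(c)+.5)/5-.5+np.array(o)
T=onz(ft,g([(355,50),(98,237),(340,563),(600,370)],(160,140)),8)
S=onz(fs,g([(65,183),(85,506),(668,436)],(180,170)),8)
print(T.round(1),S.round(1))
print([np.linalg.norm(T[i]-T[i-1]).round(1) for i in range(4)])
c=T.mean(0);d=T[1]-T[2]+T[0]-T[3];print(c,np.arctan2(d[1],d[0]))
print(S.mean(0), (S[0]+S[2])/2, S[1]-S[2],S[1]-S[0])
E
```

```text
[[641.2 196.4   8. ]
 [518.7 366.5   8. ]
 [303.9 211.3   8. ]
 [424.4  40.5   8. ]] [[644.3 193.9   8. ]
 [520.4 369.    8. ]
 [302.6 214.3   8. ]]
[np.float64(267.1), np.float64(209.6), np.float64(265.0), np.float64(209.0)]
[472.05027368 203.65689266   8.        ] 0.6243970417338458
[489.08037758 259.08083471   8.        ] [473.44099439 204.0999305    8.        ] [217.80223215 154.79147836   0.        ] [-123.96593302  175.09394689    0.        ]
```

```bash
cat >> h.py <<'E'
YAW=0.620; ORG=np.array([472.7,204.0,0.])
def w(p,org=None,yaw=None):
    y=YAW if yaw is None else yaw; o=ORG if org is None else org
    return R.from_euler('z',y).apply(np.atleast_2d(np.array(p,float)))+o
def overlay(f,name,c0,r0,ww,hh,s,curves,pts=()):
    im=cv2.resize(f["color"][r0:r0+hh,c0:c0+ww,::-1],None,fx=s,fy=s,interpolation=cv2.INTER_CUBIC)
    g=lambda X:(proj(f,X)-[c0,r0]+.5)*s-.5
    for c in curves: cv2.polylines(im,[np.round(g(c)).astype(int)],False,(0,0,255),1)
    for p in pts:
        q=np.round(g([p])[0]).astype(int); cv2.drawMarker(im,tuple(int(v) for v in q),(0,200,0),cv2.MARKER_CROSS,10,1)
    cv2.imwrite(f"pics/{name}.png",im)
E
python3 - <<'E'
from h import *
a=np.linspace(0.05,np.pi-.2,50)
cs=[w(np.c_[r*np.cos(a),r*np.sin(a),0*a+37]) for r in(84,96)]
X=134;Y=106
cs.append(w([[X,Y,8],[-X,Y,8],[-X,-Y,8],[X,-Y,8],[X,Y,8]]))
pts=[w(p)[0] for p in [(-110,18,54),(104,0,37),(0,0,48)]]
overlay(optics.grab_frame("side"),"so",180,170,150,130,5,cs,pts)
overlay(optics.grab_frame("top"),"to",160,140,130,115,5,cs,pts)
E
```

```text
(no output)
```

View pics/so.png

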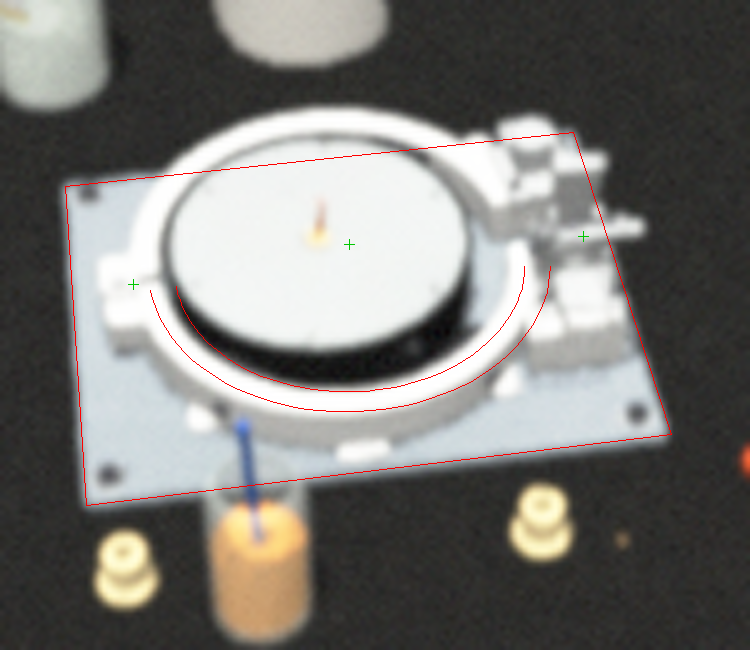

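View pics/to.png

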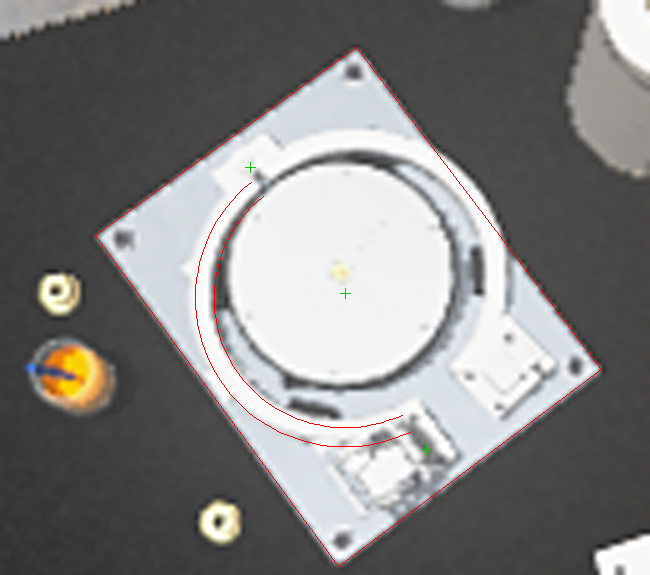

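```bash
sed -i 's/^YAW=.*/YAW=0.620; ORG=np.array([472.7,204.0,0.])+R.from_euler("z",.62).apply([8.,0,0])/' h.py
python3 - <<'E'
from h import *
a=np.linspace(0.05,np.pi-.2,50)
cs=[w(np.c_[r*np.cos(a),r*np.sin(a),0*a+37]) for r in(84,96)]
pts=[w(p)[0] for p in [(-110,18,54),(104,0,37),(0,0,48)]]
overlay(optics.grab_frame("side"),"so2",180,170,150,130,5,cs,pts)
overlay(optics.grab_frame("top"),"to2",160,140,130,115,6,cs,pts)
E
```

```text
(no output)
```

View pics/so2.png

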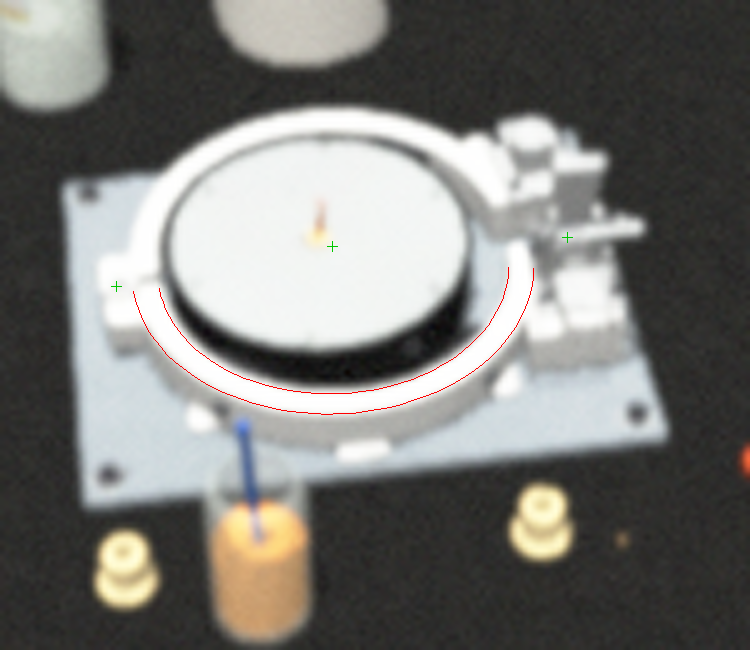

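View pics/to2.png

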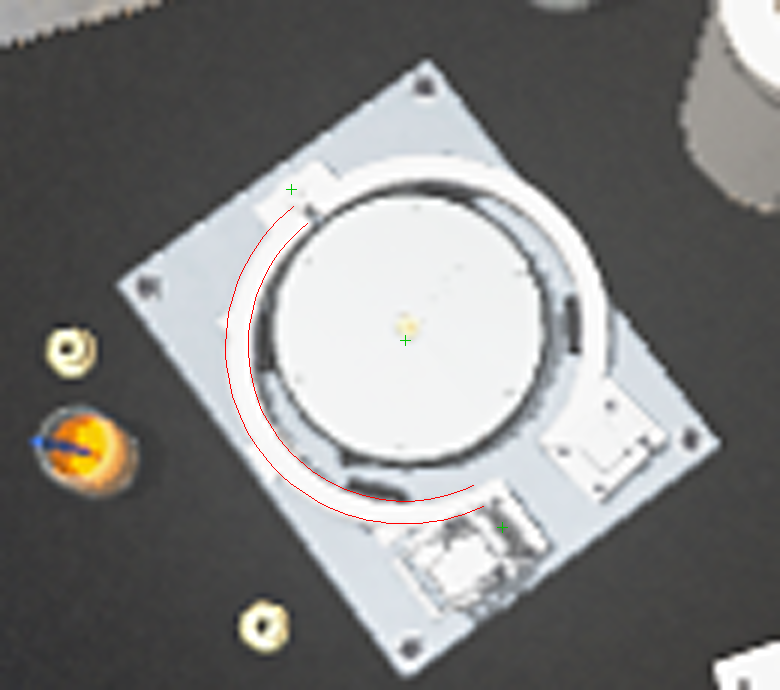

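```bash
cat >> h.py <<'E'
def lev(th,yz):
    c,s=np.cos(th),np.sin(th); return np.array([18+yz[0]*c-yz[1]*s,54+yz[0]*s+yz[1]*c])
def tip(th): return np.r_[-110,lev(th,(51.5,12.5))]
def pin(th): return np.r_[-110,lev(th,(17.6,-3.7))]
def bar(th,lo):
    s=lo-th; return pin(th)+58.5*np.array([0,-np.cos(s),np.sin(s)])
def half(p,phi):
    # moving half point p (shut) rotated by opening phi about (104,0): open -> -y ; point at -x goes -y: rotate +phi (ccw)
    q=np.array(p,float)-[104,0,0]; c,s=np.cos(phi),np.sin(phi)
    return np.array([104+c*q[0]-s*q[1], s*q[0]+c*q[1], q[2]])
E
python3 - <<'E'
from h import *
fs=optics.grab_frame("side");ft=optics.grab_frame("top")
crop(fs,"s3",265,185,60,50,12); crop(ft,"t3",220,215,40,35,16)
E
```

```text
(no output)
```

View pics/s3.png

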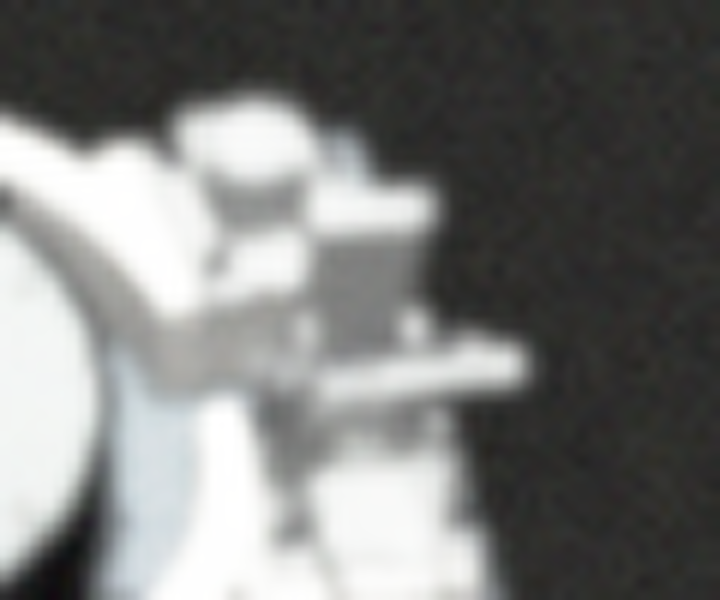

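View pics/t3.png

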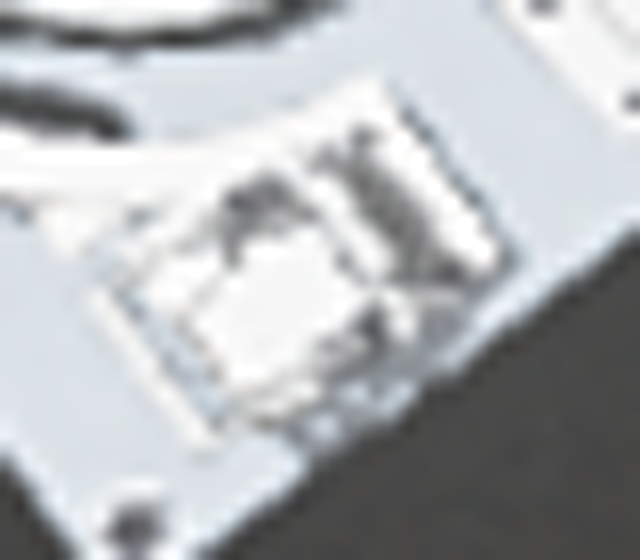

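```bash
python3 - <<'E'
from h import *
fs=optics.grab_frame("side");ft=optics.grab_frame("top")
g=lambda X:((proj(fs,w([X]))-[265,185]+.5)*12-.5)[0].round()
gt=lambda X:((proj(ft,w([X]))-[220,215]+.5)*16-.5)[0].round()
for th in (1.2,1.3,1.4,1.5,1.57,1.7,1.85): print(th,g(tip(th)),gt(tip(th)),'|',g(bar(th,3.6)),gt(bar(th,3.6)), bar(th,3.6).round(), tip(th).round())
for phi in(.1,.15,.2,.25,.3,.35,.4,.45): print(phi,g(half((-110,-33,60),phi)),gt(half((-110,-33,60),phi)),"face corners top", [((proj(ft,w([half((x,-53,37),phi)]))-[160,140]+.5)*6-.5)[0].round() for x in(-87,-133)])
E
```

```text
1.2 [361. 218.] [348. 210.] | [415. 376.] [150. 357.] [-110.   71.  109.] [-110.   25.  107.]
1.3 [356. 198.] [371. 193.] | [409. 335.] [174. 338.] [-110.   65.  114.] [-110.   20.  107.]
1.4 [350. 180.] [394. 176.] | [403. 295.] [200. 316.] [-110.   59.  118.] [-110.   14.  107.]
1.5 [344. 164.] [416. 159.] | [397. 256.] [228. 294.] [-110.   52.  122.] [-110.    9.  106.]
1.57 [340. 155.] [432. 148.] | [392. 230.] [249. 277.] [-110.   48.  124.] [-110.    6.  106.]
1.7 [332. 140.] [460. 128.] | [382. 183.] [289. 246.] [-110.   38.  127.] [-110.   -1.  103.]
1.85 [324. 129.] [490. 106.] | [370. 135.] [338. 209.] [-110.   27.  130.] [-110.   -8.  100.]
0.1 [249. 131.] [663. -36.] face corners top [array([605., 383.]), array([664., 447.])]
0.15 [225. 100.] [696. -80.] face corners top [array([614., 368.]), array([676., 428.])]
0.2 [199.  69.] [ 727. -125.] face corners top [array([623., 351.]), array([688., 408.])]
0.25 [172.  41.] [ 756. -172.] face corners top [array([631., 335.]), array([698., 388.])]
0.3 [142.  13.] [ 782. -220.] face corners top [array([637., 317.]), array([707., 368.])]
0.35 [111. -14.] [ 806. -269.] face corners top [array([643., 300.]), array([716., 347.])]
0.4 [ 78. -39.] [ 827. -320.] face corners top [array([648., 283.]), array([723., 326.])]
0.45 [ 44. -63.] [ 845. -371.] face corners top [array([653., 265.]), array([729., 304.])]
```

```bash
python3 - <<'E'
from h import *
fs=optics.grab_frame("side");ft=optics.grab_frame("top")
print("overhang",arm.finger_overhang)
print("roll top(top view)",onz(ft,[(296,139)],230),"side",onz(fs,[(237,102)],230))
print("pot base top",onz(ft,[(174,215)],65),"bushes",onz(ft,[(172,199),(204,244)],15))
for n,u in(("corner whitebox",(288,253)),("black",(360,240)),("lid",(328,160)),("yellow",(277,273)),("whiteround",(340,202))): print(n,onz(ft,[u],20))
Ri=R.from_euler('z',-YAW)
for n,u,z in(("roll",(296,139),230),("pot",(174,215),65),("ba",(172,199),15),("bb",(204,244),15),("lid",(328,160),20),("lid2",(340,202),20)):
    print(n,Ri.apply(onz(ft,[u],z)-ORG).round())
print(w([(-110,-53,28),(-110,-90,0),(-110,18,54)]))
E
```

```text
overhang 8.0
roll top(top view) [[610.24760295   7.13069892 230.        ]] side [[604.95653561  11.83367031 230.        ]]
pot base top [[421.46112717 373.27134856  65.        ]] bushes [[478.61080781 388.57422033  15.        ]
 [331.47725724 285.88271852  15.        ]]
corner whitebox [[296.72839698  18.85141648  20.        ]]
black [[ 332.03976771 -215.08271605   20.        ]]
lid [[ 597.09288003 -124.49319514   20.        ]]
yellow [[234.89171988  55.86729957  20.        ]]
whiteround [[ 456.63226602 -156.65478865   20.        ]]
roll [[ -10. -240.  230.]]
pot [[ 49. 168.  65.]]
ba [[104. 147.  15.]]
bb [[-75. 149.  15.]]
lid [[ -98. -340.   20.]]
lid2 [[-231. -284.   20.]]
[[420.47926093 101.59885542  28.        ]
 [441.97756187  71.48535253   0.        ]
 [379.22576453 159.38422585  54.        ]]
```

```bash
cat >> h.py <<'E'
def go(p,yaw=YAW+np.pi/2,show=True):
    "shift in tool axes (m) from now to clamp-frame TCP p, and turn"
    s=arm.state(); Rt=R.from_quat(s["tcp_rot"]); d=w([p])[0]-s["ee_pos"]
    sh=Rt.inv().apply(d)/1000; x=Rt.as_matrix()[:,0]; cy=np.arctan2(x[1],x[0])
    t=-((yaw-cy+np.pi)%(2*np.pi)-np.pi)
    print("shift",sh.round(4),"turn",round(t,4)); st(s)
def st(s=None):
    s=s or arm.state(); Ri=R.from_euler('z',-YAW)
    print("t",round(s["t"],2),"clampTCP",Ri.apply(s["ee_pos"]-ORG).round(1),"Fclamp",Ri.apply(s["wrist_force"]).round(1),"w",round(s["width"],1))
E
python3 -c "
from h import *
go((-104,-100,250))"
```

```text
shift [ 0.444  -0.4144 -0.0107] turn -1.8
t 0.8 clampTCP [-630.5 -402.7  239.3] Fclamp [ 1.  -0.1  0.3] w 85.4
```

Emit:
carry_out:
  series: "0.03 -0.028 -0.01 -0.12; 0.06 -0.056 -0.02 -0.24; 0.09 -0.084 -0.02 -0.36; 0.12 -0.112 -0.02 -0.48; 0.148 -0.138 -0.02 -0.6; 0.178 -0.166 -0.02 -0.72; 0.207 -0.193 -0.02 -0.84; 0.237 -0.221 -0.02 -0.96; 0.266 -0.249 -0.02 -1.08; 0.296 -0.276 -0.02 -1.2; 0.326 -0.304 -0.02 -1.32; 0.355 -0.332 -0.02 -1.44"
  claw: 0

```text
t: 1.8
ee_pos: [402.2, -41.1, 259.6]
tcp_rot: [0.607, 0.795, 0.0, 0.001]
wrist_force: [0.5, -0.7, 0.3]
width: 0.0
```

```bash
python3 -c "
from h import *
go((-104,-100,200))"
```

```text
shift [0.0909 0.077  0.0596] turn -0.354
t 1.8 clampTCP [-207.8 -158.5  259.6] Fclamp [-0.  -0.8  0.3] w 0.0
```

Emit:
carry_out:
  series: "0.023 0.019 0.015 -0.09; 0.045 0.038 0.03 -0.18; 0.068 0.058 0.045 -0.27; 0.091 0.077 0.06 -0.354; 0.091 0.077 0.06 -0.354; 0.091 0.077 0.06 -0.354; 0.091 0.077 0.06 -0.354"

```text
t: 2.38
ee_pos: [452.8, 64.3, 199.6]
tcp_rot: [0.461, 0.888, -0.0, 0.0]
wrist_force: [-0.2, -1.1, -0.7]
width: -0.1
```

```bash
python3 -c "
from h import *
go((-104,-100,33))
f=optics.grab_frame('side');crop(f,'s4',150,130,180,150,4)
f=optics.grab_frame('top');crop(f,'t4',160,120,150,130,5)
"
```

```text
shift [0.0023 0.0014 0.1666] turn -0.0066
t 2.38 clampTCP [-105.4 -102.2  199.6] Fclamp [-0.8 -0.8 -0.7] w -0.1
```

View pics/s4.png

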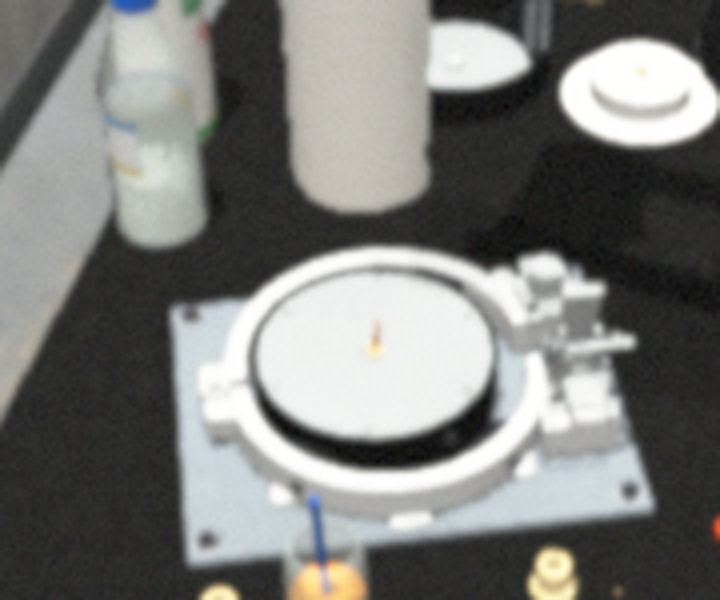

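View pics/t4.png

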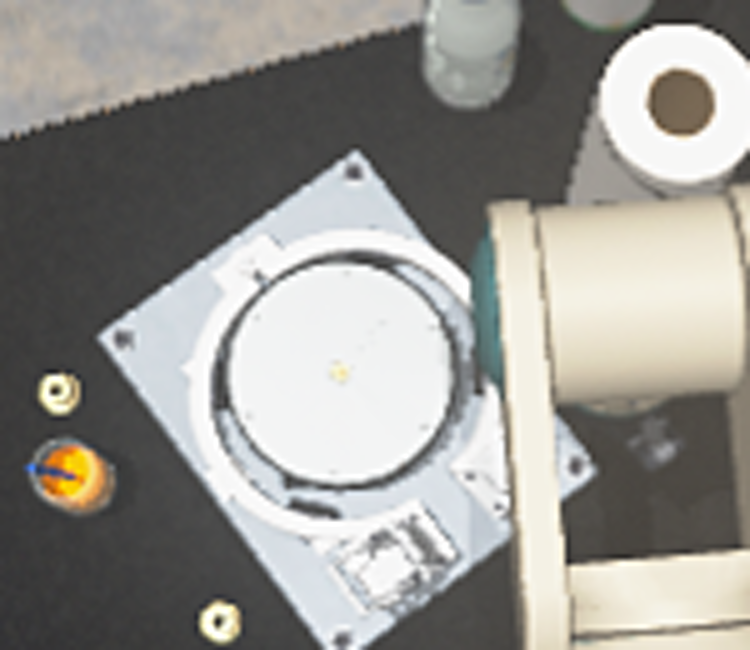

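```bash
python3 -c "
from h import *
ft=optics.grab_frame('top')
g=lambda c:(np.array(c)+.5)/5-.5+np.array((160,120))
for z in(300,350,400):print(z,onz(ft,g([(490,200),(745,195),(740,390),(535,400)]),z).round(0).tolist())
print(arm.state()['joint_pos'].round(3))
crop(optics.grab_frame('side'),'s5',180,0,332,384,1.5)
"
```

```text
300 [[537.0, 118.0, 300.0], [537.0, -14.0, 300.0], [435.0, -7.0, 300.0], [432.0, 98.0, 300.0]]
350 [[525.0, 120.0, 350.0], [526.0, -6.0, 350.0], [429.0, 1.0, 350.0], [426.0, 101.0, 350.0]]
400 [[514.0, 122.0, 400.0], [514.0, 3.0, 400.0], [422.0, 9.0, 400.0], [419.0, 104.0, 400.0]]
[ 0.059 -0.128  1.654 -0.     1.614 -0.553]
```

View pics/s5.png

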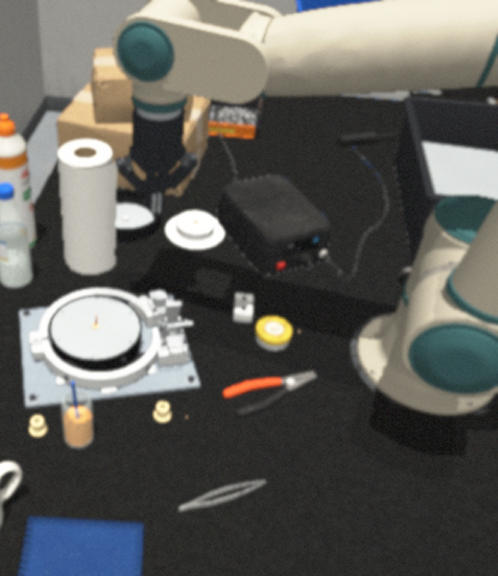

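Emit:
carry_out:
  series: "0.001 0.001 0.04 -0.006; 0.002 0.001 0.08 -0.006; 0.002 0.001 0.12 -0.006; 0.002 0.001 0.15 -0.006; 0.002 0.001 0.169 -0.006; 0.002 0.001 0.169 -0.006; 0.002 0.001 0.169 -0.006; 0.002 0.001 0.169 -0.006"

```text
t: 3.25
ee_pos: [453.8, 66.5, 32.3]
tcp_rot: [0.458, 0.889, 0.001, 0.001]
wrist_force: [0.3, -0.3, -0.0]
width: -0.1
```

```bash
python3 -c "
from h import *
go((-104,-85,30))
f=optics.grab_frame('side');crop(f,'s6',230,160,100,90,7)
"
```

```text
shift [ 0.016  -0.0007  0.0023] turn -0.0008
t 3.25 clampTCP [-103.3 -101.    32.3] Fclamp [ 0.1 -0.4 -0. ] w -0.1
```

View pics/s6.png

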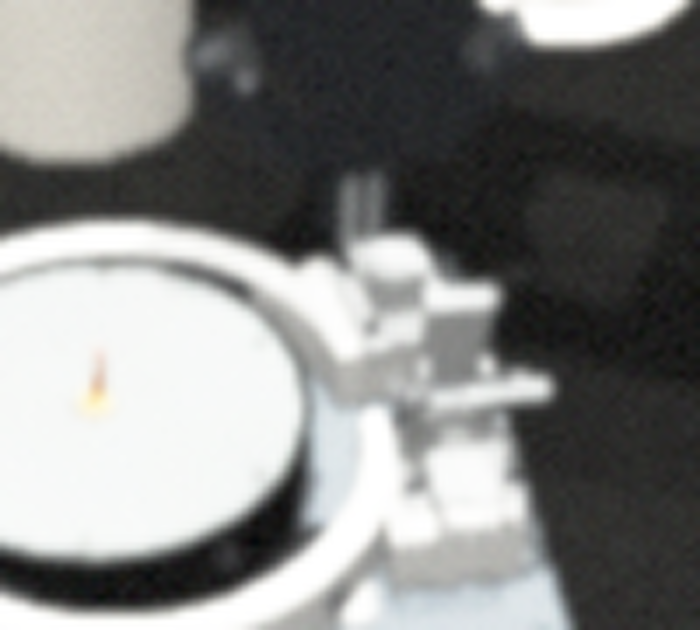

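Emit:
carry_out:
  series: "0.003 0 0; 0.006 0 0"

```text
schema error: expected 4 numbers
```

Emit:
carry_out:
  series: "0.002 0 0.002 0; 0.004 0 0.002 0; 0.006 0 0.002 0; 0.008 0 0.002 0; 0.01 -0.0005 0.002 0; 0.012 -0.001 0.002 0; 0.014 -0.0015 0.002 0; 0.016 -0.002 0.002 0; 0.018 -0.0025 0.002 0; 0.02 -0.003 0.002 0; 0.02 -0.003 0.002 0"

```text
t: 4.22
ee_pos: [438.2, 81.4, 28.3]
tcp_rot: [0.458, 0.889, -0.0, -0.0]
wrist_force: [-1.7, -1.6, 1.3]
width: 0.2
```

```bash
python3 -c "
from h import *
go((-110,-64,30))
f=optics.grab_frame('side');crop(f,'s7',230,160,100,90,7)
"
```

```text
shift [ 0.0157 -0.0027 -0.0017] turn 0.0001
t 4.22 clampTCP [-107.3  -79.7   28.3] Fclamp [-2.3 -0.3  1.3] w 0.2
```

View pics/s7.png

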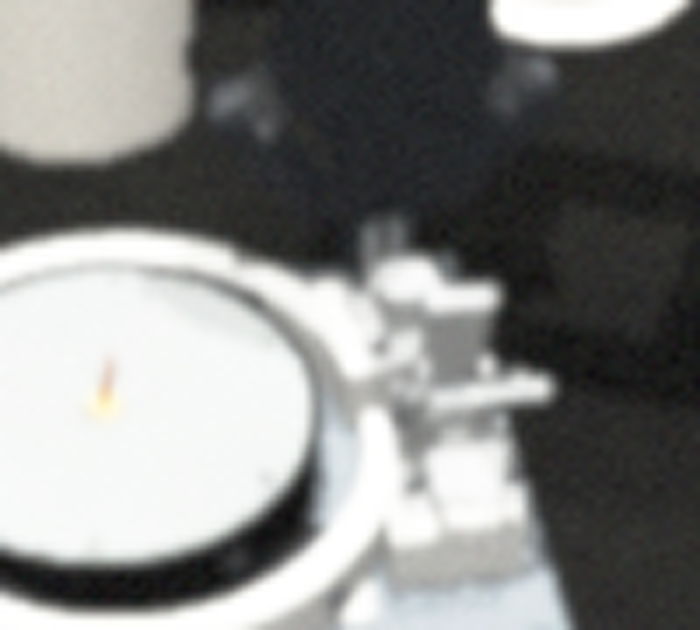

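Emit:
carry_out:
  series: "0.001 0 -0.002 0; 0.002 0 -0.002 0; 0.003 0 -0.002 0; 0.004 0 -0.002 0; 0.005 -0.001 -0.002 0; 0.006 -0.001 -0.002 0; 0.007 -0.001 -0.002 0; 0.008 -0.001 -0.002 0; 0.009 -0.002 -0.002 0; 0.01 -0.002 -0.002 0; 0.01 -0.002 -0.002 0"

```text
t: 5.18
ee_pos: [430.8, 88.4, 30.3]
tcp_rot: [0.458, 0.889, 0.0, -0.0]
wrist_force: [0.3, -2.5, 0.1]
width: -0.3
```

```bash
python3 -c "
from h import *
go((-110,-64,30))"
```

```text
shift [ 0.0058 -0.0007  0.0003] turn 0.0001
t 5.18 clampTCP [-109.3  -69.8   30.3] Fclamp [-1.2 -2.2  0.1] w -0.3
```

Emit:
carry_out:
  series: "0.001 0 0 0; 0.002 0 0 0; 0.003 0 0 0; 0.003 0 0 0"

```text
t: 5.52
ee_pos: [429.0, 90.5, 30.3]
tcp_rot: [0.458, 0.889, -0.0, -0.0]
wrist_force: [-1.1, -4.5, 0.0]
width: 0.4
```

Emit:
carry_out:
  series: "0.0005 0 0 0; 0.001 0 0 0; 0.0015 0 0 0; 0.0015 0 0 0"

```text
t: 5.85
ee_pos: [428.2, 91.6, 30.3]
tcp_rot: [0.458, 0.889, -0.001, -0.0]
wrist_force: [-0.3, -6.1, 1.3]
width: -0.1
```

```bash
python3 -c "
from h import *
go((-110,-64,30))"
```

```text
shift [ 0.0016 -0.0004  0.0003] turn -0.0
t 5.85 clampTCP [-109.6  -65.6   30.3] Fclamp [-3.8 -4.8  1.3] w -0.1
```

Emit:
carry_out:
  series: "0.0005 0 0 0; 0.001 0 0 0; 0.001 0 0 0"

```text
t: 6.1
ee_pos: [427.6, 92.4, 30.3]
tcp_rot: [0.458, 0.889, -0.001, -0.0]
wrist_force: [-0.4, -6.3, 1.6]
width: -0.0
```

Emit:
carry_out:
  series: "0.0005 0 0 0; 0.001 0 0 0; 0.001 0 0 0"

```text
t: 6.35
ee_pos: [426.9, 93.1, 30.2]
tcp_rot: [0.458, 0.889, -0.001, -0.0]
wrist_force: [-0.1, -5.9, 1.6]
width: 0.2
```

```bash
python3 -c "
from h import *
go((-110,-64,30))
f=optics.grab_frame('side');crop(f,'s8',180,170,150,130,5)"
```

```text
shift [-0.0003 -0.0003  0.0002] turn -0.0001
t 6.35 clampTCP [-109.7  -63.7   30.2] Fclamp [-3.5 -4.7  1.6] w 0.2
```

View pics/s8.png

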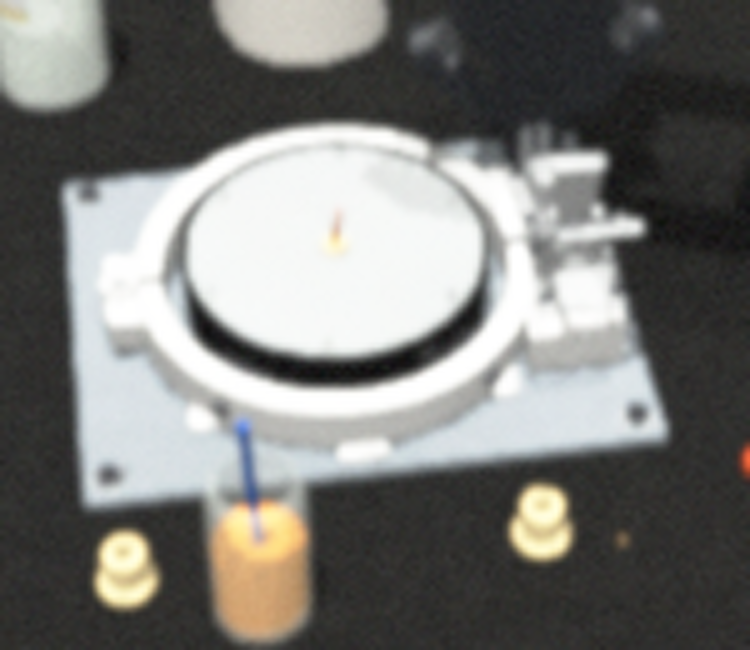

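Emit:
carry_out:
  series: "0.0005 0 0 0; 0.001 0 0 0; 0.001 0 0 0"

```text
t: 6.65
ee_pos: [426.5, 93.6, 30.2]
tcp_rot: [0.458, 0.889, -0.001, 0.0]
wrist_force: [0.4, -8.7, 0.4]
width: 0.0
```

Emit:
carry_out:
  series: "0.0005 0 0 0; 0.001 0 0 0; 0.001 0 0 0"

```text
t: 6.9
ee_pos: [426.4, 93.7, 30.3]
tcp_rot: [0.458, 0.889, -0.001, 0.001]
wrist_force: [3.4, -11.7, -1.1]
width: 0.3
```

```bash
python3 -c "
from h import *
st()"
```

```text
t 6.9 clampTCP [-109.8  -62.9   30.3] Fclamp [ -4.1 -11.5  -1.1] w 0.3
```

Emit:
carry_out:
  series: "0.0005 0 0 0; 0.001 0 0 0; 0.001 0 0 0; 0.001 0 0 0"

```text
t: 7.23
ee_pos: [426.3, 93.8, 30.3]
tcp_rot: [0.458, 0.889, -0.002, 0.002]
wrist_force: [5.2, -16.1, -1.8]
width: 0.1
```

Emit:
carry_out:
  series: "0.001 0 0 0; 0.001 0 0 0; 0.001 0 0 0"

```text
t: 7.48
ee_pos: [426.2, 93.9, 30.3]
tcp_rot: [0.458, 0.889, -0.002, 0.003]
wrist_force: [7.5, -19.5, -4.7]
width: 0.4
```

```bash
python3 -c "
from h import *
st()"
```

```text
t 7.48 clampTCP [-109.8  -62.6   30.3] Fclamp [ -5.2 -20.2  -4.7] w 0.4
```

Emit:
carry_out:
  series: "-0.01 0 0 0; -0.025 0 0 0; -0.035 0 0 0; -0.035 0 -0.04 0; -0.035 0 -0.08 0; -0.035 0 -0.12 0; -0.035 0 -0.15 0; -0.035 0 -0.16 0; -0.035 0 -0.16 0; -0.035 0 -0.16 0"

```text
t: 8.32
ee_pos: [445.0, 68.5, 189.4]
tcp_rot: [0.458, 0.889, 0.0, -0.0]
wrist_force: [-0.1, -0.4, 0.7]
width: -0.2
```

```bash
python3 -c "
from h import *
go((-110,49,190))"
```

```text
shift [ 0.1432 -0.0007 -0.0004] turn 0.0002
t 8.32 clampTCP [-109.3  -94.2  189.4] Fclamp [-0.3 -0.3  0.7] w -0.2
```

Emit:
carry_out:
  series: "0.035 0 0 0; 0.07 0 0 0; 0.105 0 0 0; 0.13 0 0 0; 0.143 0 0 0; 0.143 0 0 0; 0.143 0 0 0; 0.143 0 0.03 0; 0.143 0 0.05 0; 0.143 0 0.05 0; 0.143 0 0.05 0"

```text
t: 9.23
ee_pos: [361.8, 183.6, 139.0]
tcp_rot: [0.458, 0.889, -0.001, -0.001]
wrist_force: [0.8, 0.4, -0.0]
width: -0.0
```

```bash
python3 -c "
from h import *
go((-110,49,111))
f=optics.grab_frame('side');crop(f,'s9',230,140,110,100,7)
f=optics.grab_frame('top');crop(f,'t9',160,120,150,130,5)
"
```

```text
shift [0.0011 0.0002 0.028 ] turn -0.0013
t 9.23 clampTCP [-110.1   47.9  139. ] Fclamp [ 0.9 -0.2 -0. ] w -0.0
```

View pics/s9.png

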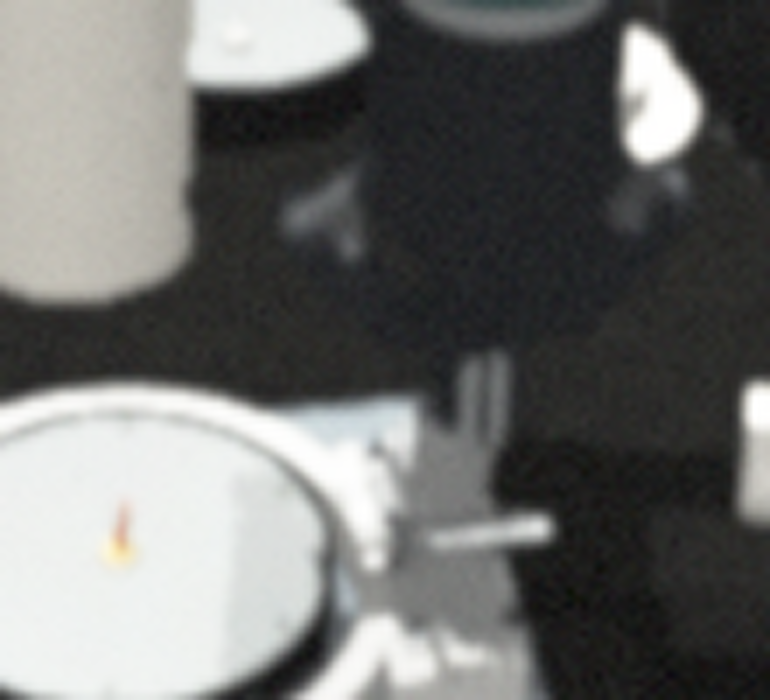

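View pics/t9.png

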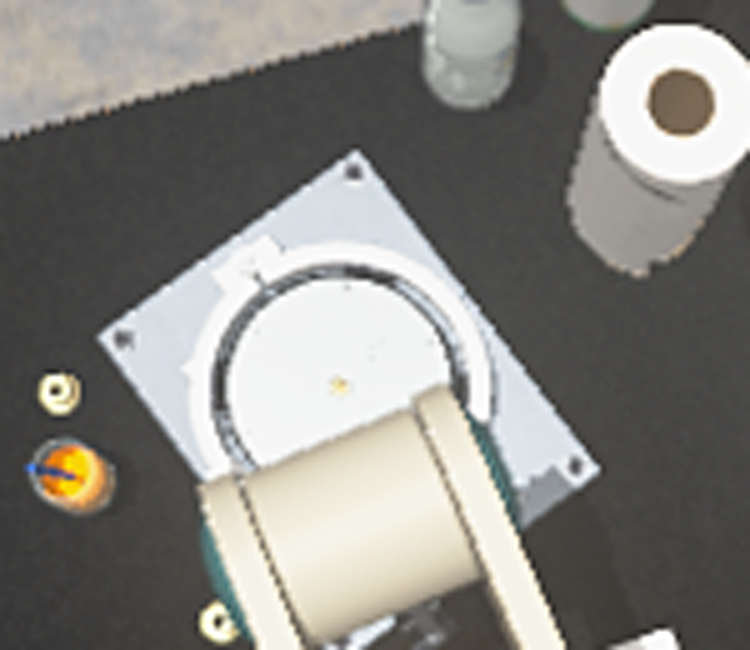

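```bash
python3 -c "
from h import *
f=optics.grab_frame('side')
g=lambda X:((proj(f,w([X]))-[230,140]+.5)*7-.5)[0].round()
print(g((-110,48,131)),g((-110,59,131)),g((-110,37,131)),'bar',g(bar(1.2,3.6)),g(bar(1.25,3.6)),g(tip(1.2)))"
```

```text
[475. 433.] [482. 457.] [467. 410.] bar [487. 534.] [485. 522.] [456. 442.]
```

Emit:
carry_out:
  series: "0.001 0 0.01 0; 0.001 0 0.02 0; 0.001 0 0.028 0; 0.001 0 0.028 0; 0.001 0 0.028 0"

```text
t: 9.8
ee_pos: [361.1, 185.3, 111.5]
tcp_rot: [0.458, 0.889, -0.001, -0.001]
wrist_force: [-0.3, 0.2, 0.8]
width: -0.4
```

```bash
python3 -c "
from h import *
st()
f=optics.grab_frame('side');crop(f,'s10',230,140,110,100,7)
"
```

```text
t 9.8 clampTCP [-109.7   49.7  111.5] Fclamp [-0.1  0.4  0.8] w -0.4
```

View pics/s10.png

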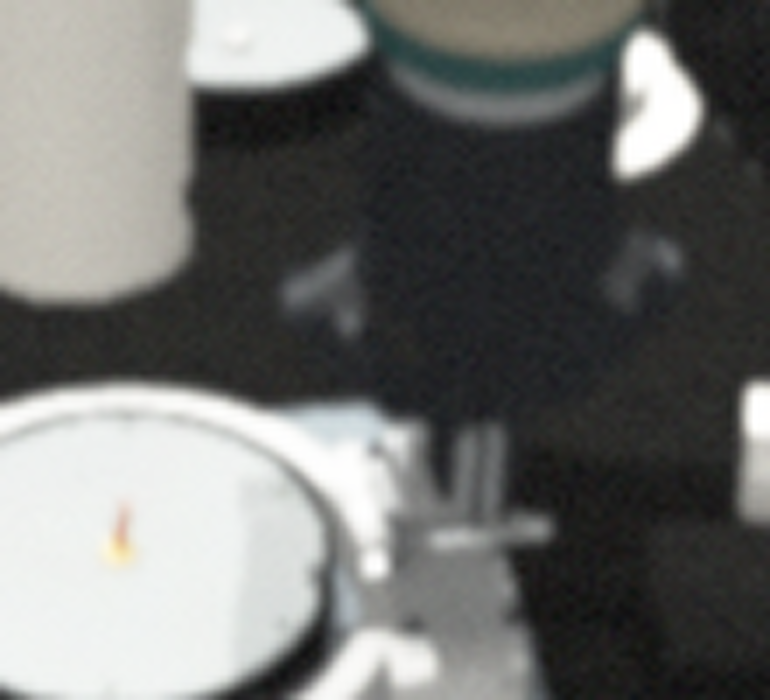

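Emit:
carry_out:
  series: "-0.003 0 0 0; -0.006 0 0 0; -0.009 0 0 0; -0.012 0 0.001 0; -0.014 0 0.001 0; -0.016 0 0.001 0; -0.018 0 0.001 0; -0.02 0 0.002 0; -0.022 0 0.002 0; -0.022 0 0.002 0"

```text
t: 10.68
ee_pos: [374.4, 167.2, 110.1]
tcp_rot: [0.458, 0.889, -0.0, 0.0]
wrist_force: [0.1, 0.3, 0.7]
width: -0.0
```

```bash
python3 -c "
from h import *
st()
f=optics.grab_frame('side');crop(f,'s11',230,140,110,100,7)
"
```

```text
t 10.68 clampTCP [-109.3   27.2  110.1] Fclamp [0.2 0.1 0.7] w -0.0
```

View pics/s11.png

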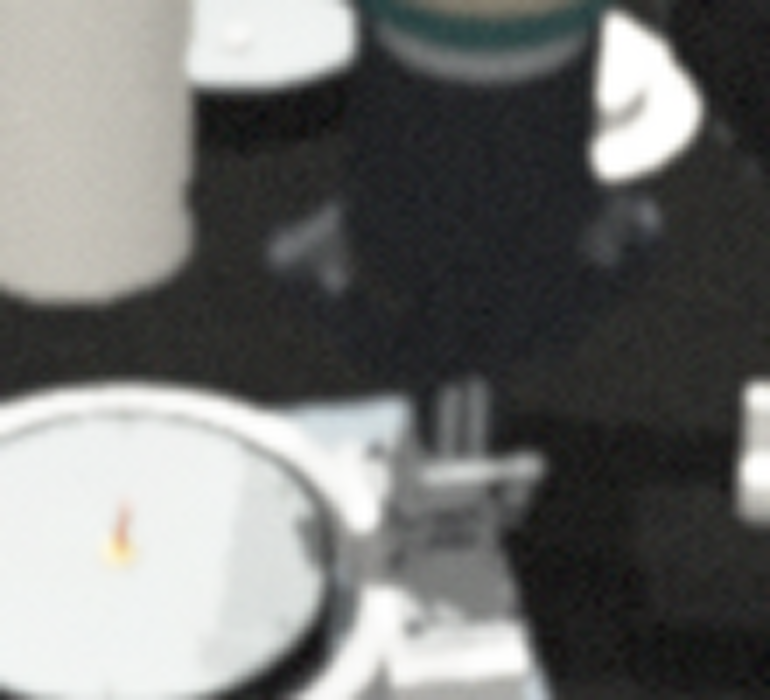

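Emit:
carry_out:
  series: "-0.002 0 0.001 0; -0.004 0 0.001 0; -0.006 0 0.002 0; -0.008 0 0.003 0; -0.01 0 0.004 0; -0.012 0 0.005 0; -0.012 0 0.005 0"

```text
t: 11.32
ee_pos: [381.4, 157.4, 105.0]
tcp_rot: [0.458, 0.889, -0.0, 0.0]
wrist_force: [-0.2, -0.9, 0.4]
width: -0.0
```

Emit:
carry_out:
  series: "-0.001 0 0 0; -0.002 0 0.001 0; -0.003 0 0.001 0; -0.003 0 0.001 0"

```text
t: 11.65
ee_pos: [383.0, 155.3, 104.1]
tcp_rot: [0.458, 0.889, -0.0, -0.0]
wrist_force: [-0.2, -0.2, -1.8]
width: 0.2
```

```bash
python3 -c "
from h import *
st()
f=optics.grab_frame('side');crop(f,'s12',230,140,110,100,7)
g=lambda X:((proj(f,w([X]))-[230,140]+.5)*7-.5)[0].round()
for th in(1.5,1.6,1.7,1.8,1.85):print(th,g(bar(th,3.6)),tip(th))
"
```

```text
t 11.65 clampTCP [-109.3   12.4  104.1] Fclamp [-0.2 -0.1 -1.8] w 0.2
1.5 [476. 464.] [-110.            9.17427855  106.25520683]
1.6 [472. 442.] [-110.            4.00155456  105.11304653]
1.7 [467. 422.] [-110.           -1.03130159  103.46018156]
1.8 [463. 403.] [-110.           -5.87400326  101.31312681]
1.85 [460. 394.] [-110.           -8.20883775  100.06079487]
```

View pics/s12.png

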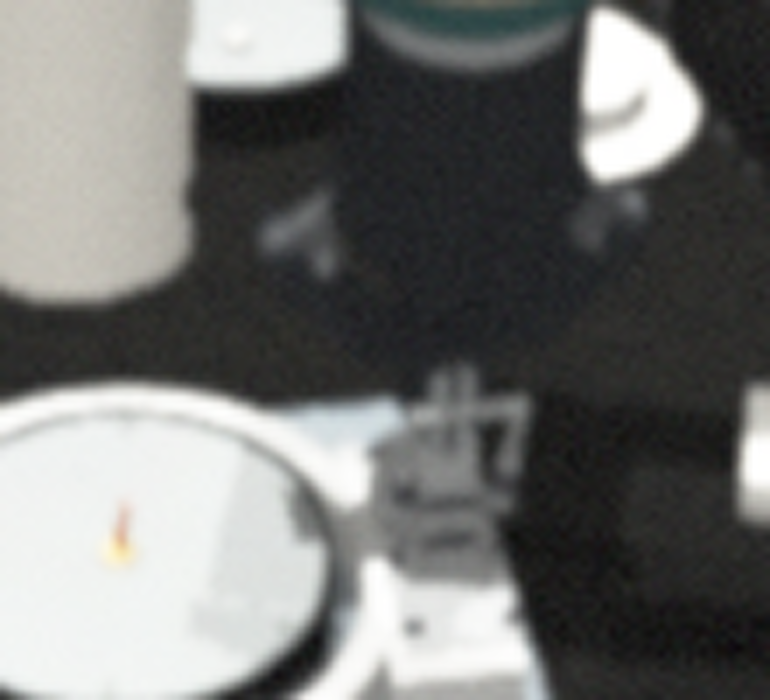

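Emit:
carry_out:
  series: "-0.001 0 0 0; -0.002 0 0.001 0; -0.003 0 0.001 0; -0.003 0 0.001 0"

```text
t: 12.03
ee_pos: [384.8, 152.8, 103.2]
tcp_rot: [0.458, 0.889, -0.0, -0.0]
wrist_force: [-0.0, -0.1, -0.7]
width: 0.6
```

Emit:
carry_out:
  series: "-0.001 0 0 0; -0.002 0 0.001 0; -0.002 0 0.001 0"

```text
t: 12.28
ee_pos: [386.1, 151.2, 102.3]
tcp_rot: [0.458, 0.889, 0.0, 0.0]
wrist_force: [-0.9, 0.8, -0.5]
width: 0.1
```

```bash
python3 -c "
from h import *
st()
f=optics.grab_frame('side');crop(f,'s13',230,140,110,100,7)
"
```

```text
t 12.28 clampTCP [-109.2    7.4  102.3] Fclamp [-0.3  1.1 -0.5] w 0.1
```

View pics/s13.png

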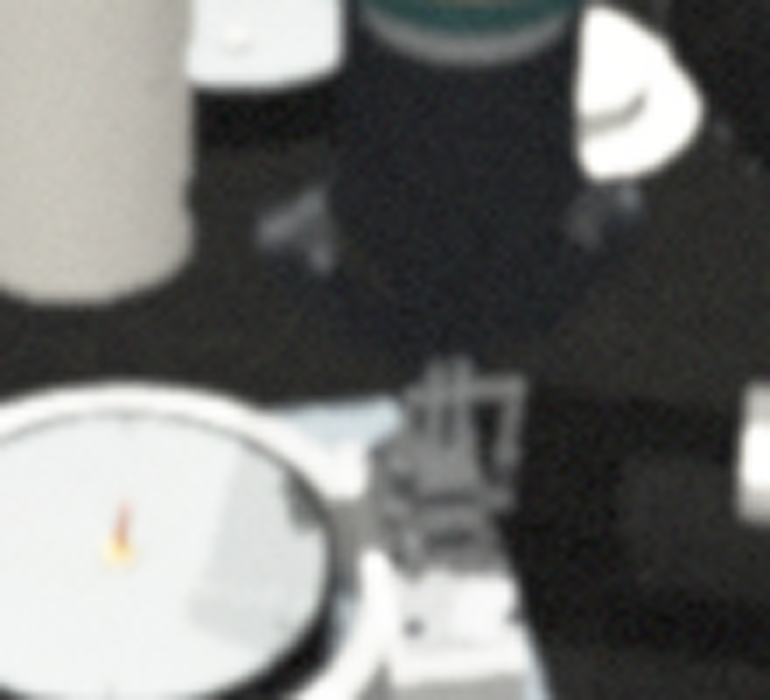

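Emit:
carry_out:
  series: "0 0 -0.02 0; 0 0 -0.04 0; 0 0 -0.055 0; 0.015 0 -0.055 0; 0.03 0 -0.055 0; 0.042 0 -0.055 0; 0.042 0 -0.055 0; 0.042 0 -0.04 0; 0.042 0 -0.026 0; 0.042 0 -0.026 0; 0.042 0 -0.026 0"

```text
t: 13.25
ee_pos: [361.5, 185.0, 128.0]
tcp_rot: [0.458, 0.889, -0.001, -0.0]
wrist_force: [-0.1, -1.1, 0.9]
width: 0.1
```

```bash
python3 -c "
from h import *
st()
f=optics.grab_frame('side');crop(f,'s14',230,140,110,100,7)
"
```

```text
t 13.25 clampTCP [-109.6   49.1  128. ] Fclamp [-0.7 -0.8  0.9] w 0.1
```

View pics/s14.png

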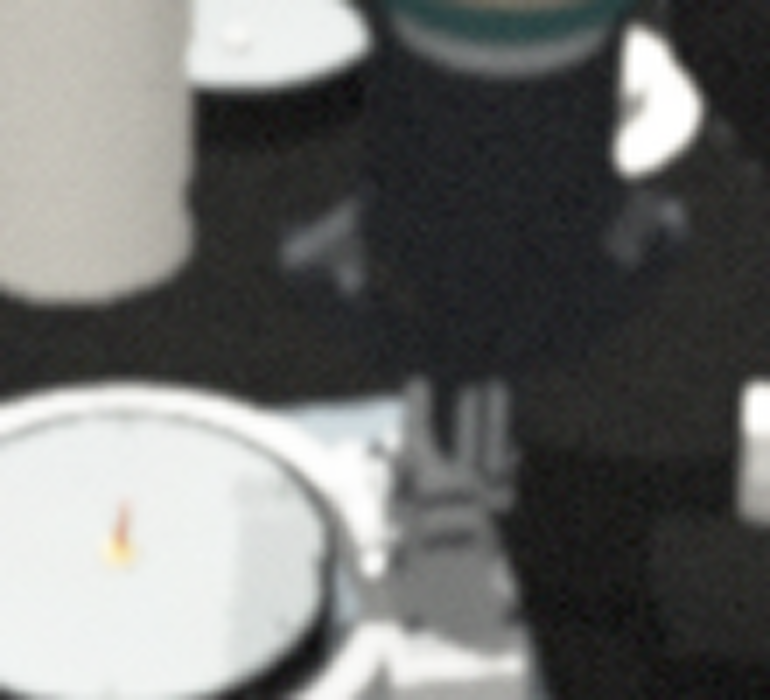

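Emit:
carry_out:
  series: "-0.004 0 0 0; -0.008 0 0 0; -0.011 0 0 0; -0.014 0 0 0; -0.017 0 0 0; -0.02 0 0 0; -0.023 0 0 0; -0.026 0 0 0; -0.029 0 0 0; -0.031 0 0 0; -0.031 0 0 0"

```text
t: 14.22
ee_pos: [379.7, 159.9, 128.2]
tcp_rot: [0.458, 0.889, -0.0, 0.0]
wrist_force: [-0.5, -0.1, -0.3]
width: 0.1
```

```bash
python3 -c "
from h import *
st()
f=optics.grab_frame('side');crop(f,'s15',230,140,110,100,7)
"
```

```text
t 14.22 clampTCP [-109.3   18.2  128.2] Fclamp [-0.5  0.2 -0.3] w 0.1
```

View pics/s15.png

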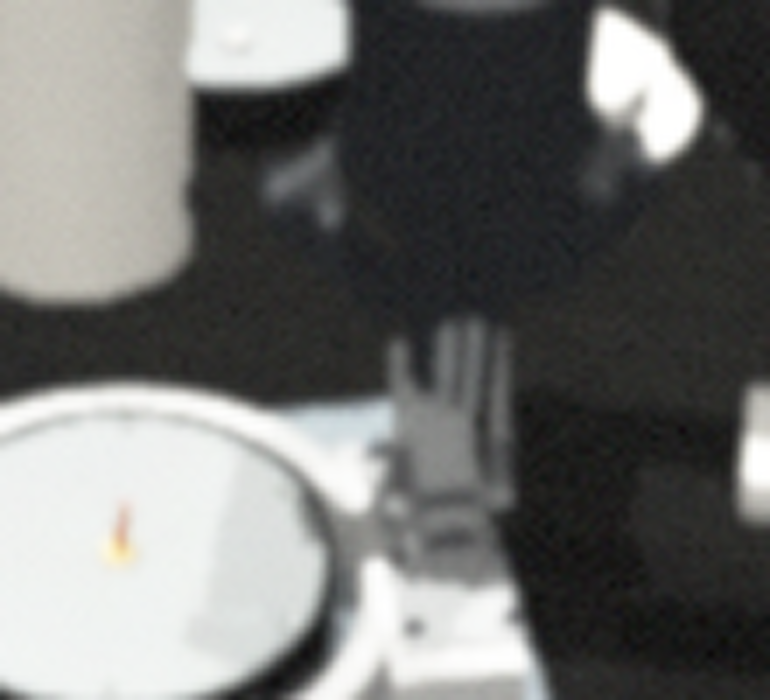

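Emit:
carry_out:
  series: "-0.003 0 0 0; -0.006 0 0 0; -0.009 0 0 0; -0.012 0 0 0; -0.012 0 0 0; -0.012 0 0 0; -0.012 0 0 0"

```text
t: 14.85
ee_pos: [386.5, 150.5, 128.3]
tcp_rot: [0.458, 0.889, -0.0, -0.0]
wrist_force: [-1.1, -0.0, 0.5]
width: 0.2
```

```bash
python3 -c "
from h import *
st()
f=optics.grab_frame('side');crop(f,'s16',230,140,110,100,7)
"
```

```text
t 14.85 clampTCP [-109.3    6.5  128.3] Fclamp [-0.9  0.6  0.5] w 0.2
```

View pics/s16.png

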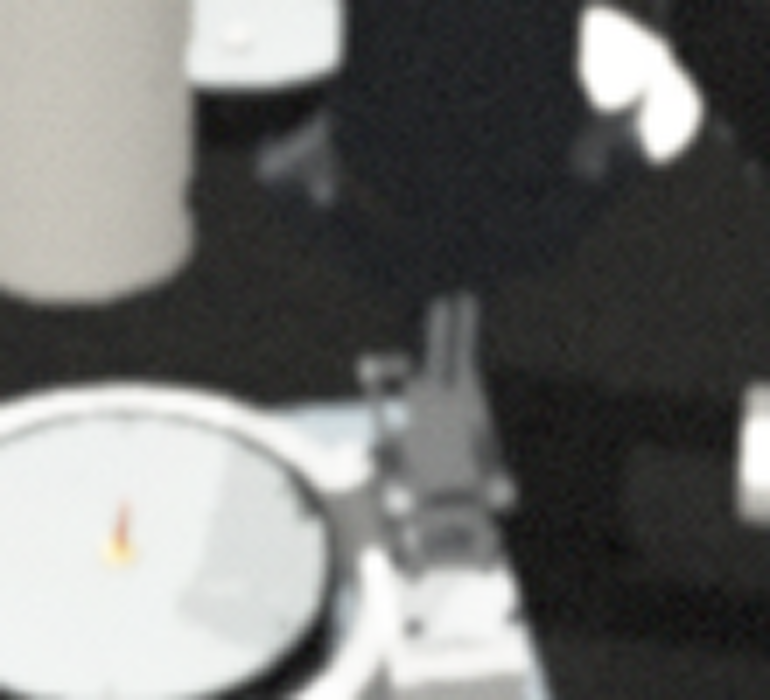

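Emit:
carry_out:
  series: "0 0 -0.03 0; 0 0 -0.06 0; 0 0 -0.08 0; 0 0 -0.08 0; 0 0 -0.08 0"

```text
t: 15.32
ee_pos: [386.9, 150.7, 209.2]
tcp_rot: [0.458, 0.889, 0.001, 0.001]
wrist_force: [-0.4, -0.7, -1.1]
width: 0.1
```

```bash
python3 -c "
from h import *
st()
f=optics.grab_frame('side');crop(f,'s17',265,170,60,50,12)
g=lambda X:((proj(f,w([X]))-[265,170]+.5)*12-.5)[0].round()
for n,y,z in(('shelf',-36,51),('shelf',-33,51),('hook',-28,52),('top',-30,63),('top',-36,63)):
  print(n,y,g((-127,y,z)),g((-93,y,z)))
for th in(1.5,1.6,1.7,1.8):print(th,g(tip(th)))
"
```

```text
t 15.32 clampTCP [-108.8    6.5  209.2] Fclamp [-0.8 -0.3 -1.1] w 0.1
shelf -36 [367. 391.] [204. 408.]
shelf -33 [370. 401.] [207. 418.]
hook -28 [375. 413.] [212. 431.]
top -30 [376. 367.] [212. 385.]
top -36 [370. 347.] [206. 365.]
1.5 [344. 344.]
1.6 [338. 331.]
1.7 [332. 320.]
1.8 [327. 312.]
```

View pics/s17.png

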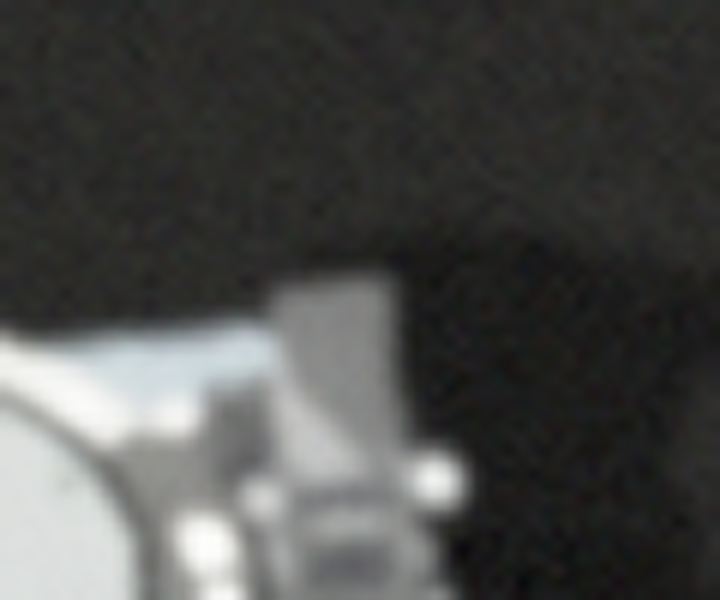

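```bash
python3 -c "
from h import *
f=optics.grab_frame('side')
im=f['color'][185:215,275:310,::-1].astype(float);im=np.clip((im-20)*1.6,0,255).astype(np.uint8)
cv2.imwrite('pics/s18.png',cv2.resize(im,None,fx=20,fy=20,interpolation=cv2.INTER_CUBIC))
ft=optics.grab_frame('top');crop(ft,'t18',210,190,60,60,10)
g=lambda X:((proj(ft,w([X]))-[210,190]+.5)*10-.5)[0].round()
for n,y,z in(('shelf',-36,51),('top',-30,63),('keep',-28,60)):
  print(n,y,g((-127,y,z)),g((-93,y,z)))
"
```

```text
shelf -36 [508. 319.] [443. 233.]
top -30 [494. 328.] [428. 240.]
keep -28 [488. 332.] [423. 245.]
```

View pics/s18.png

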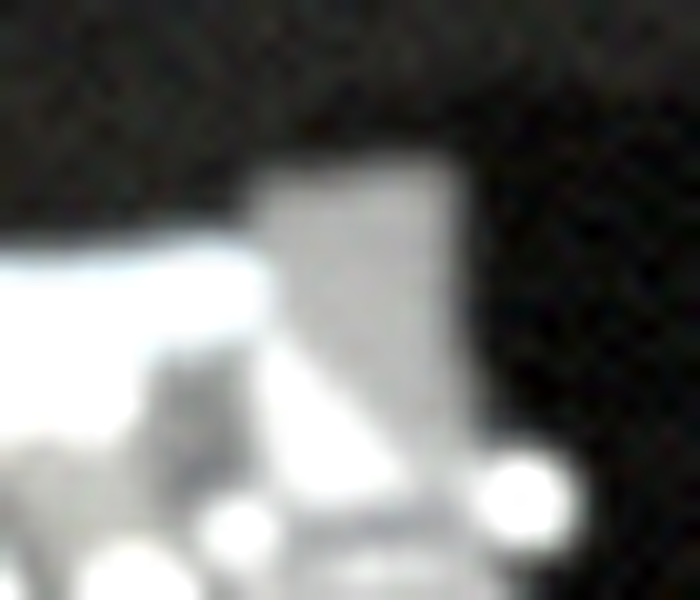

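View pics/t18.png

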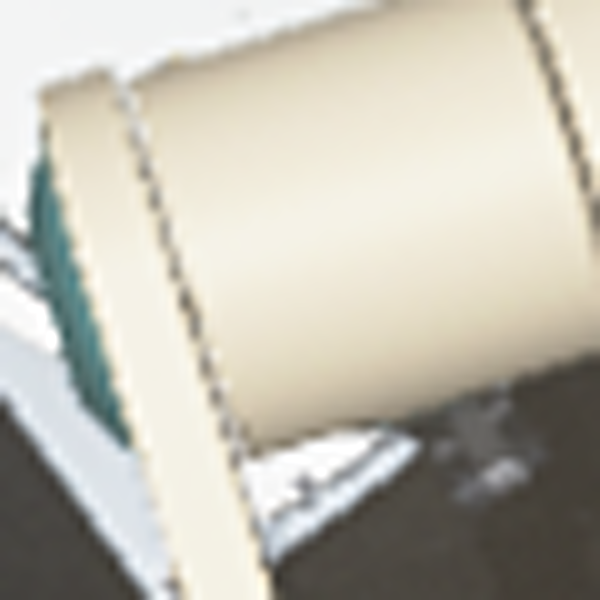

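Emit:
carry_out:
  series: "-0.035 0 0 0; -0.07 0 0 0; -0.1 0 0 0; -0.12 0 0 0; -0.12 0 0 0; -0.12 0 0 0; -0.12 0 0 0"

```text
t: 16.05
ee_pos: [455.6, 53.2, 207.3]
tcp_rot: [0.458, 0.889, -0.0, -0.001]
wrist_force: [0.3, 0.2, 0.1]
width: -0.3
```

```bash
python3 -c "
from h import *
st()
f=optics.grab_frame('side')
crop(f,'s19',265,180,60,50,12)
ft=optics.grab_frame('top');crop(ft,'t19',220,205,50,50,12)
g=lambda X:((proj(ft,w([X]))-[220,205]+.5)*12-.5)[0].round()
gs=lambda X:((proj(f,w([X]))-[265,180]+.5)*12-.5)[0].round()
for n,y,z in(('shelf',-36,51),('hook',-28,52),('top',-30,63)):
  print(n,y,g((-127,y,z)),g((-93,y,z)),gs((-127,y,z)),gs((-93,y,z)))
for th in(1.2,1.5,1.6,1.7,1.8):print(th,g(tip(th)),gs(tip(th)))
"
```

```text
t 16.05 clampTCP [-109.5 -112.9  207.3] Fclamp [ 0.4 -0.1  0.1] w -0.3
shelf -36 [489. 203.] [411.  99.] [367. 271.] [204. 288.]
hook -28 [465. 221.] [387. 117.] [375. 293.] [212. 311.]
top -30 [473. 213.] [394. 108.] [376. 247.] [212. 265.]
1.2 [261. 277.] [361. 278.]
1.5 [312. 239.] [344. 224.]
1.6 [329. 227.] [338. 211.]
1.7 [345. 216.] [332. 200.]
1.8 [360. 205.] [327. 192.]
```

View pics/s19.png

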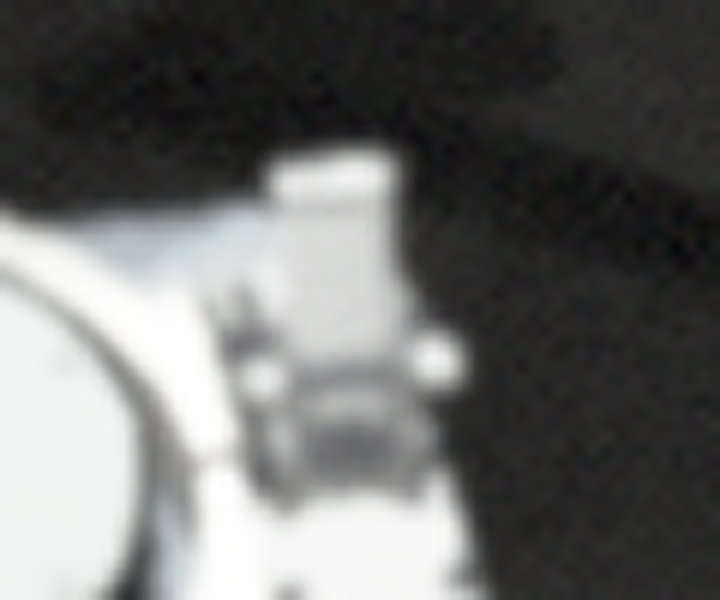

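View pics/t19.png

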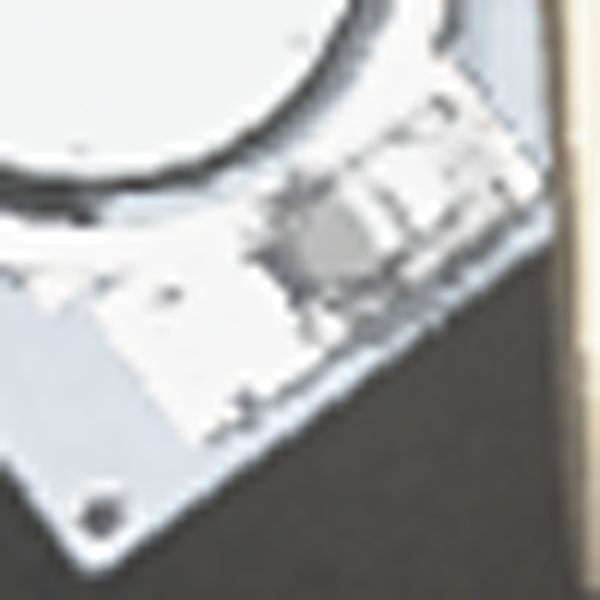

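```bash
cat >> h.py <<'E'
def push(th,off=10.5):
    a=th+.238;u=np.array([np.cos(a),np.sin(a)]);n=np.array([-np.sin(a),np.cos(a)])
    c=np.array([18,54])+44*u+1.5*n
    return np.array([-110,min(c[0],tip(th)[1]-4)-off,c[1]+8])
E
python3 -c "
from h import *
for th in np.arange(1.85,-.06,-.1): print(round(th,2),push(th).round(1))
go((-110,-30,103))"
```

```text
1.85 [-110.   -22.7   99.5]
1.75 [-110.   -18.   101.6]
1.65 [-110.   -13.   103.3]
1.55 [-110.    -7.9  104.6]
1.45 [-110.    -2.7  105.5]
1.35 [-110.     2.6  106. ]
1.25 [-110.     7.9  106. ]
1.15 [-110.    13.1  105.5]
1.05 [-110.    18.3  104.7]
0.95 [-110.    22.5  103.4]
0.85 [-110.    26.6  101.7]
0.75 [-110.    30.5   99.6]
0.65 [-110.    34.1   97.1]
0.55 [-110.    37.5   94.3]
0.45 [-110.    40.5   91.1]
0.35 [-110.    43.3   87.7]
0.25 [-110.    45.7   84. ]
0.15 [-110.    47.7   80. ]
0.05 [-110.    49.3   75.9]
-0.05 [-110.    50.4   71.7]
shift [ 0.0825 -0.0006  0.1049] turn 0.0011
t 16.15 clampTCP [-109.2 -112.6  207.9] Fclamp [ 0.3 -0.3 -0.2] w -0.2
```

Emit:
carry_out:
  series: "0.025 0 0.03 0; 0.05 -0.001 0.06 0; 0.07 -0.001 0.085 0; 0.08 -0.001 0.105 0; 0.08 -0.001 0.105 0; 0.08 -0.001 0.105 0"

```text
t: 16.65
ee_pos: [408.3, 117.8, 103.2]
tcp_rot: [0.457, 0.89, -0.0, -0.0]
wrist_force: [0.2, -0.7, 0.4]
width: 0.2
```

```bash
python3 -c "
from h import *
go((-110,-13,103.5))"
```

```text
shift [ 0.0197  0.0005 -0.0003] turn 0.0022
t 16.65 clampTCP [-110.5  -32.7  103.2] Fclamp [-0.3 -0.7  0.4] w 0.2
```

Emit:
carry_out:
  series: "0.003 0 0 0; 0.006 0 0 0; 0.009 0 0 0; 0.012 0 0 0; 0.015 0 0 0; 0.018 0 0 0; 0.021 0 -0.001 0; 0.024 0 -0.002 0; 0.027 0 -0.002 0; 0.03 0 -0.002 0; 0.03 0 -0.002 0"

```text
t: 17.57
ee_pos: [391.0, 142.3, 105.1]
tcp_rot: [0.457, 0.889, -0.0, -0.0]
wrist_force: [-0.2, 1.0, -0.3]
width: 0.1
```

```bash
python3 -c "
from h import *
go((-110,7.9,106))
f=optics.grab_frame('side');crop(f,'s20',250,160,80,70,10)
"
```

```text
shift [ 0.0107  0.0004 -0.0009] turn 0.0006
t 17.57 clampTCP [-110.4   -2.8  105.1] Fclamp [ 0.4  0.9 -0.3] w 0.1
```

View pics/s20.png

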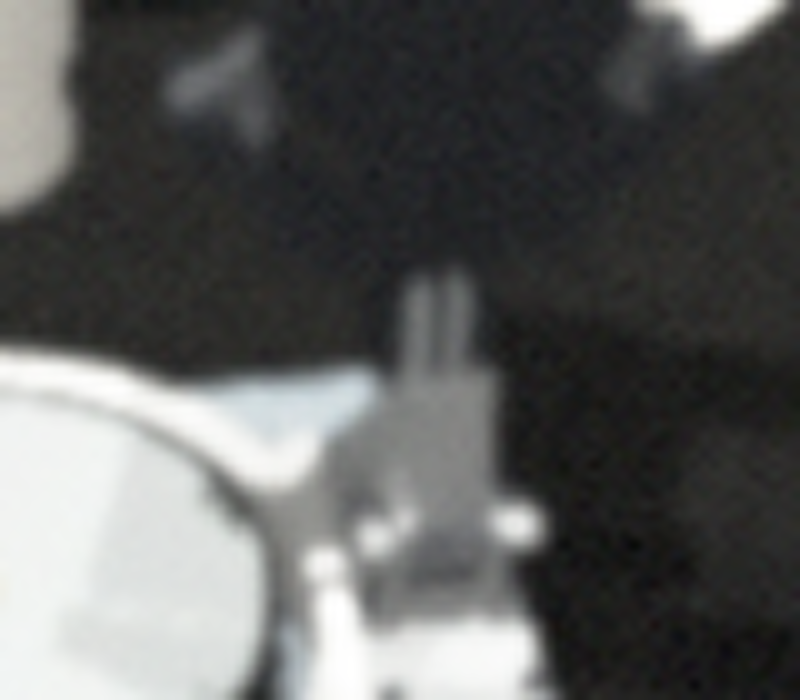

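Emit:
carry_out:
  series: "0.002 0 0 0; 0.004 0 0 0; 0.006 0 0 0; 0.008 0 -0.001 0; 0.01 0 -0.001 0; 0.012 0 0 0; 0.014 0 0 0; 0.016 0 0 0; 0.016 0 0 0"

```text
t: 18.37
ee_pos: [382.0, 155.0, 105.1]
tcp_rot: [0.458, 0.889, -0.0, -0.0]
wrist_force: [-0.2, -0.4, -0.8]
width: 0.1
```

```bash
python3 -c "
from h import *
go((-110,18.3,104.7))
f=optics.grab_frame('side');crop(f,'s21',250,160,80,70,10)
"
```

```text
shift [0.0054 0.0003 0.0004] turn 0.0003
t 18.37 clampTCP [-110.3   12.9  105.1] Fclamp [-0.4 -0.2 -0.8] w 0.1
```

View pics/s21.png

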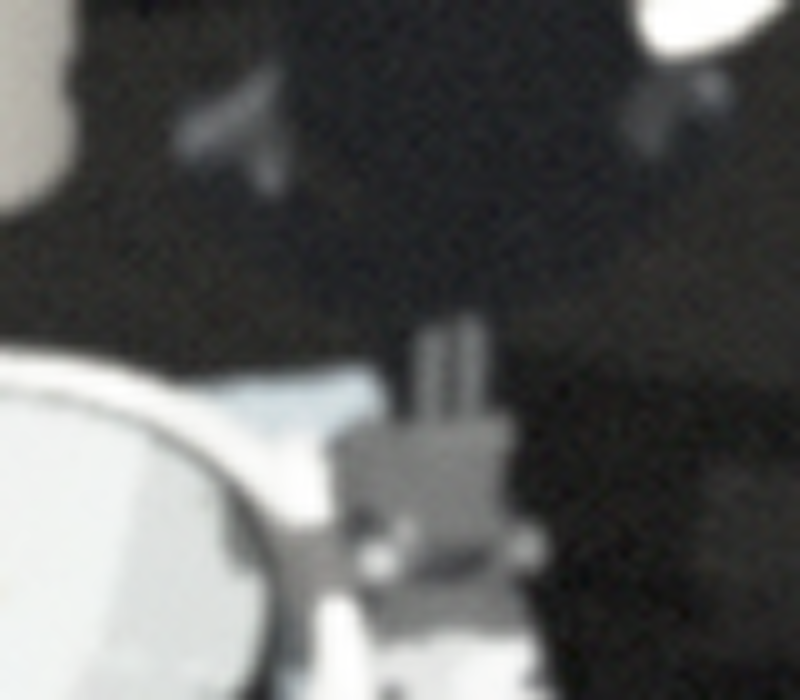

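Emit:
carry_out:
  series: "0.002 0 0 0; 0.004 0 0 0; 0.0055 0 0.0005 0; 0.007 0 0.001 0; 0.0085 0 0.0015 0; 0.01 0 0.002 0; 0.0115 0 0.003 0; 0.013 0 0.0035 0; 0.014 0 0.004 0; 0.014 0 0.004 0"

```text
t: 19.25
ee_pos: [374.2, 166.4, 101.5]
tcp_rot: [0.458, 0.889, 0.0, 0.0]
wrist_force: [1.5, -2.9, 1.2]
width: 0.2
```

```bash
python3 -c "
from h import *
go((-110,34.1,97.1))
f=optics.grab_frame('side');crop(f,'s22',250,160,80,70,10)
g=lambda X:((proj(f,w([X]))-[250,160]+.5)*10-.5)[0].round()
for th in(.7,.8,.9,1.,1.1):print(th,g(tip(th)),pin(th))
"
```

```text
shift [0.0074 0.     0.0044] turn 0.0002
t 19.25 clampTCP [-110.    26.7  101.5] Fclamp [-0.5 -3.2  1.2] w 0.2
0.7 [472. 535.] [-110.           33.84482794   62.5083152 ]
0.8 [468. 513.] [-110.           32.91625562   64.04765238]
0.9 [464. 491.] [-110.           31.83864501   65.48659673]
1.0 [460. 470.] [-110.           30.62276323   66.8107708 ]
1.1 [456. 450.] [-110.           29.28075897   68.00694389]
```

View pics/s22.png

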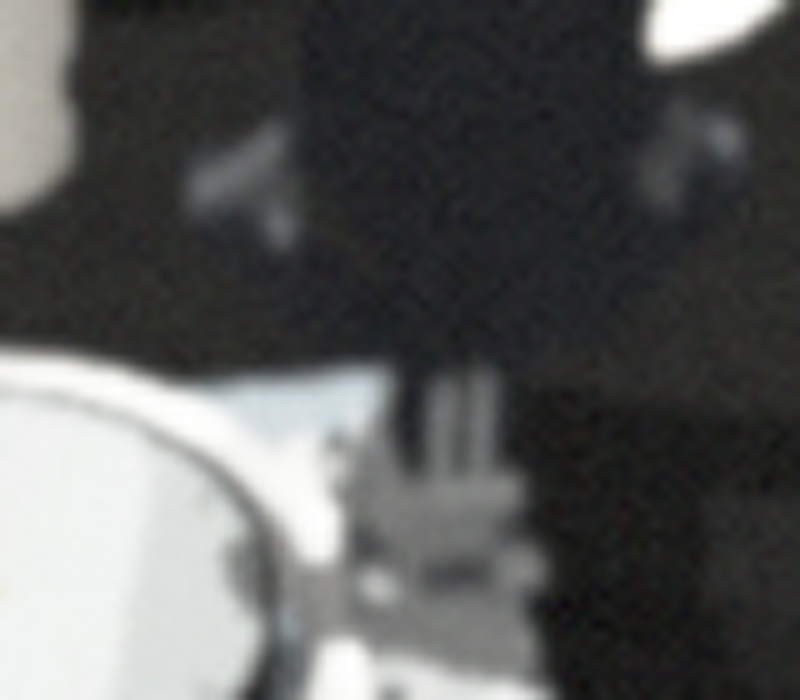

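Emit:
carry_out:
  series: "0.001 0 0.0005 0; 0.0025 0 0.001 0; 0.004 0 0.002 0; 0.0055 0 0.003 0; 0.007 0 0.004 0; 0.0085 0 0.0055 0; 0.0095 0 0.0065 0; 0.0105 0 0.0075 0; 0.0105 0 0.0075 0"

```text
t: 20.05
ee_pos: [367.7, 175.4, 93.9]
tcp_rot: [0.457, 0.889, 0.001, -0.0]
wrist_force: [0.5, 0.1, 5.1]
width: 0.0
```

```bash
python3 -c "
from h import *
go((-110,40.5,91.1))
f=optics.grab_frame('side');crop(f,'s23',250,160,80,70,10)
g=lambda X:((proj(f,w([X]))-[250,160]+.5)*10-.5)[0].round()
for th in(.4,.5,.6,.7,.8,.9):print(th,g(tip(th)))
"
```

```text
shift [0.0028 0.     0.0028] turn 0.0004
t 20.05 clampTCP [-110.    37.7   93.9] Fclamp [ 0.4 -0.2  5.1] w 0.0
0.4 [480. 605.]
0.5 [478. 582.]
0.6 [475. 559.]
0.7 [472. 535.]
0.8 [468. 513.]
0.9 [464. 491.]
```

View pics/s23.png

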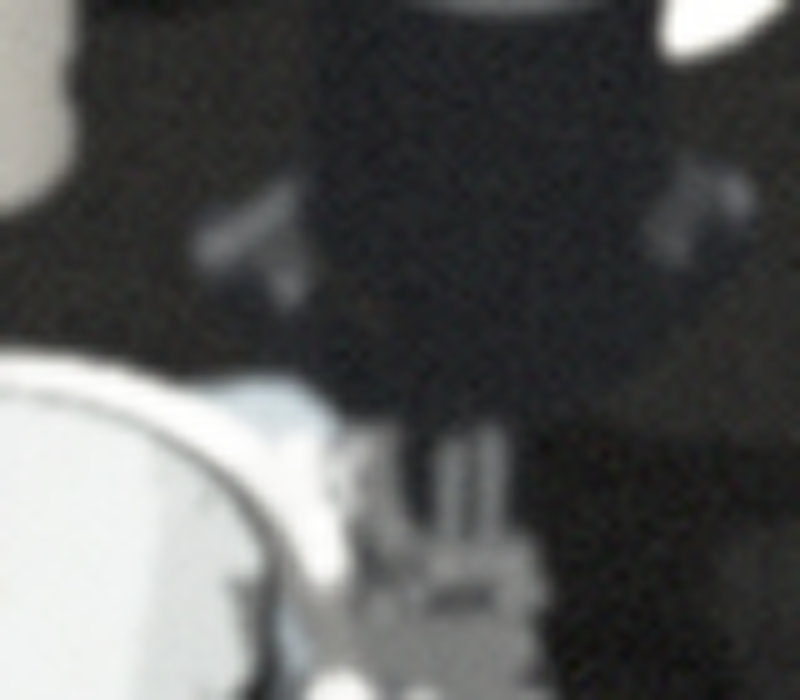

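Emit:
carry_out:
  series: "0.001 0 0.001 0; 0.002 0 0.002 0; 0.003 0 0.003 0; 0.004 0 0.0045 0; 0.005 0 0.006 0; 0.006 0 0.0075 0; 0.007 0 0.009 0; 0.008 0 0.0105 0; 0.008 0 0.0105 0"

```text
t: 20.85
ee_pos: [362.7, 181.1, 82.4]
tcp_rot: [0.458, 0.889, -0.001, -0.001]
wrist_force: [-1.1, 0.3, -0.3]
width: 0.4
```

```bash
python3 -c "
from h import *
go((-110,48.5,78))"
```

```text
shift [0.0032 0.0008 0.0044] turn 0.0002
t 20.85 clampTCP [-110.8   45.3   82.4] Fclamp [-0.8  0.9 -0.3] w 0.4
```

Emit:
carry_out:
  series: "0.001 0 0.001 0; 0.0015 0 0.002 0; 0.002 0 0.003 0; 0.0025 0 0.004 0; 0.003 0 0.005 0; 0.003 0 0.006 0; 0.003 0 0.006 0"

```text
t: 21.43
ee_pos: [361.4, 183.6, 77.0]
tcp_rot: [0.458, 0.889, -0.0, -0.0]
wrist_force: [-0.4, -0.2, 1.3]
width: -0.3
```

```bash
python3 -c "
from h import *
st()"
```

```text
t 21.43 clampTCP [-110.4   48.1   77. ] Fclamp [-0.5  0.   1.3] w -0.3
```

Emit:
carry_out:
  series: "0 0 0.001 0; 0 0 0.002 0; 0 0 0.003 0; 0 0 0.003 0; 0 0 0.003 0"

```text
t: 21.85
ee_pos: [361.6, 183.6, 74.2]
tcp_rot: [0.458, 0.889, -0.0, -0.0]
wrist_force: [0.2, 0.6, 0.1]
width: -0.0
```

Emit:
carry_out:
  series: "0 0 0.001 0; 0 0 0.002 0; 0 0 0.002 0; 0 0 0.002 0"

```text
t: 22.18
ee_pos: [361.9, 183.8, 73.2]
tcp_rot: [0.458, 0.889, 0.0, 0.0]
wrist_force: [-3.7, -2.4, 7.9]
width: -0.3
```

```bash
python3 -c "
from h import *
st()"
```

```text
t 22.18 clampTCP [-109.9   48.    73.2] Fclamp [-4.4  0.2  7.9] w -0.3
```

Emit:
carry_out:
  series: "0 0 0.001 0; 0 0 0.002 0; 0 0 0.002 0; 0 0 0.002 0"

```text
t: 22.52
ee_pos: [362.1, 184.0, 72.9]
tcp_rot: [0.458, 0.889, 0.0, 0.0]
wrist_force: [-9.4, -4.1, 22.0]
width: -0.1
```

Emit:
carry_out:
  series: "0 0 -0.01 0; 0 0 -0.03 0; 0 0 -0.06 0; 0 0 -0.1 0; 0 0 -0.13 0; -0.03 0 -0.13 0; -0.065 0 -0.13 0; -0.1 0 -0.13 0; -0.13 0 -0.13 0; -0.16 0 -0.13 0; -0.16 0 -0.13 0; -0.16 0 -0.13 0"

```text
t: 23.52
ee_pos: [454.9, 52.5, 200.0]
tcp_rot: [0.459, 0.889, -0.0, -0.0]
wrist_force: [0.8, 0.6, -0.6]
width: 0.4
```

```bash
python3 -c "
from h import *
st()
f=optics.grab_frame('side');ft=optics.grab_frame('top')
crop(f,'s24',180,170,150,130,5);crop(f,'s25',265,180,60,50,12);crop(ft,'t25',160,140,130,115,6)
gs=lambda X:((proj(f,w([X]))-[265,180]+.5)*12-.5)[0].round()
print(gs(tip(0)),gs(tip(.3)),'hook',gs((-127,-28,52)),gs((-93,-28,52)),'pin',gs(pin(0)))
"
```

```text
t 23.52 clampTCP [-110.6 -113.   200. ] Fclamp [ 0.9  0.  -0.6] w 0.4
[401. 591.] [398. 514.] hook [375. 293.] [212. 311.] pin [359. 526.]
```

View pics/s24.png

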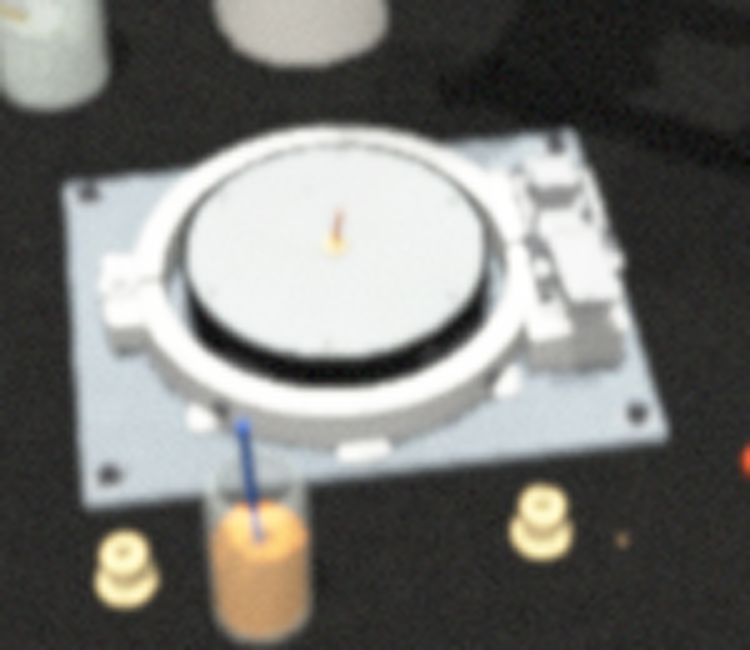

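View pics/s25.png

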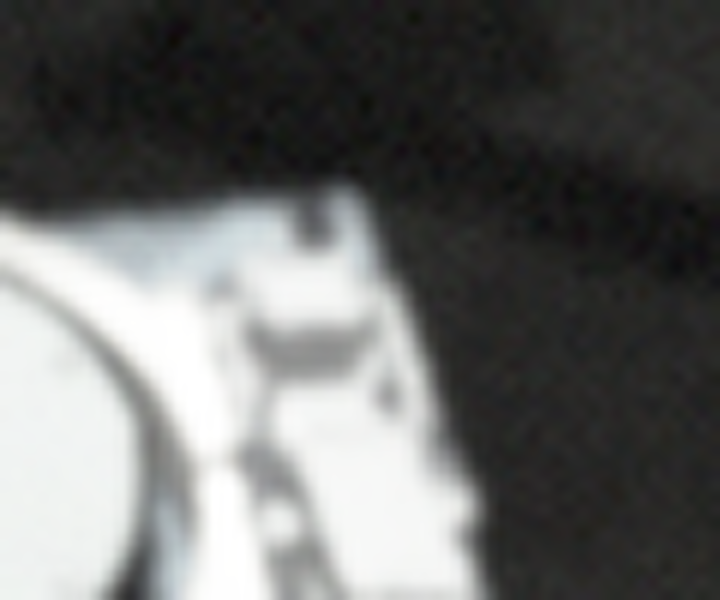

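View pics/t25.png

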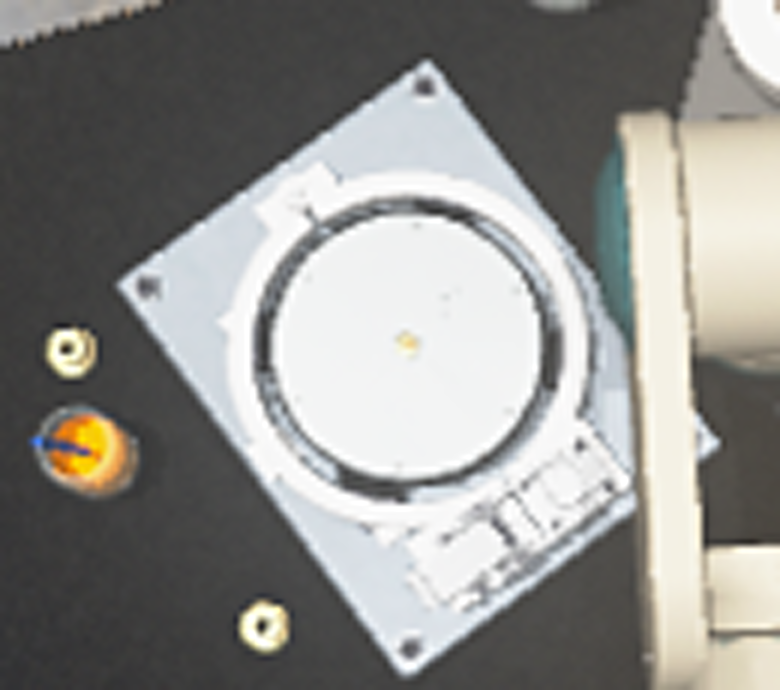

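```bash
python3 -c "
from h import *
f=optics.grab_frame('side');ft=optics.grab_frame('top')
gs=lambda X:((proj(f,w([X]))-[270,190]+.5)*20-.5)[0].round()
gt=lambda X:((proj(ft,w([X]))-[235,205]+.5)*20-.5)[0].round()
for n,y,z in(('hook',-28,52),('ontop',-21.5,63)):print(n,gs((-127,y,z)),gs((-93,y,z)),gt((-127,y,z)),gt((-93,y,z)))
for nm,im in(('s26',f['color'][190:220,270:308]),('t26',ft['color'][205:235,235:270])):
  im=cv2.resize(im[:,:,::-1],None,fx=20,fy=20,interpolation=cv2.INTER_CUBIC).astype(float)
  cv2.imwrite(f'pics/{nm}.png',np.clip((im-120)*1.9,0,255).astype(np.uint8))
"
```

```text
hook [526. 289.] [254. 319.] [476. 369.] [345. 196.]
ontop [542. 258.] [267. 288.] [444. 389.] [313. 214.]
```

View pics/s26.png

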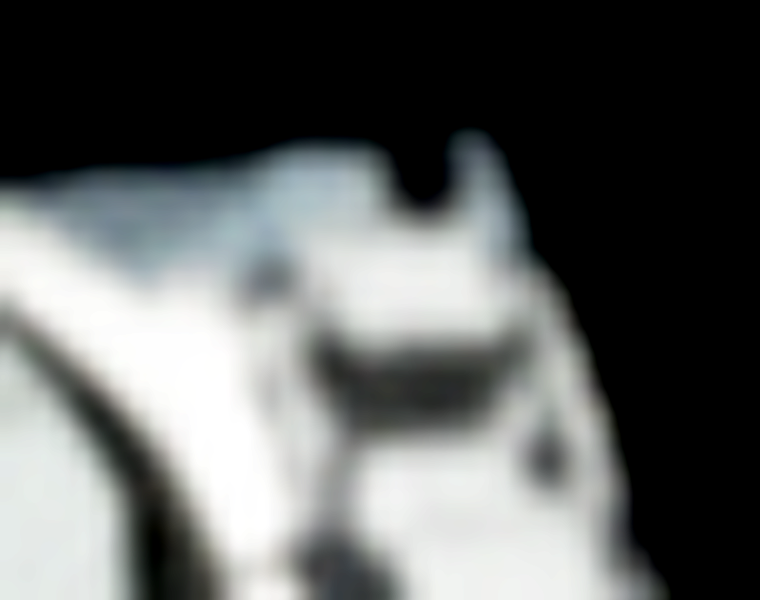

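View pics/t26.png

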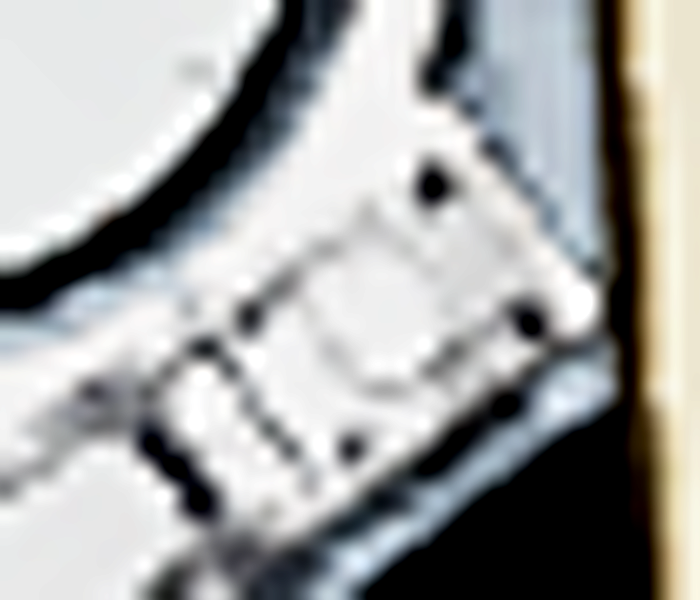

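```bash
python3 -c "
from h import *
st();arm.job_done();st()"
```

```text
t 23.72 clampTCP [-110.1 -111.1  200.4] Fclamp [-0.2  0.2  0. ] w -0.1
the job is handed in; nothing more can be done
the job is handed in; nothing more can be done
```

The clamp looks shut, hooked and locked. I handed the job in at about 23.7 s with the gripper clear of everything, and no verdict was reported.

- **Half:** I pushed the moving half in small steps until it stopped moving. The reading there was about 21 N, well under 60 N. The pictures show the puck standing flat in the middle of the ring.
- **Loop:** I raised the lever to about 1.83 rad, then tipped the loop past upright so that it fell beyond the keeper's lip.
- **Lever:** It resisted with up to about 5 N on the way down, and that resistance vanished near dead centre. I then pressed it onto its stop with about 24 N. It stayed down after I moved away.

**Last checks:** The final pictures show the lever flat, the loop's legs running past both sides of the keeper, and no bar lying on the keeper's top. The bar itself is hidden under the lip, so "hooked" rests on those two signs and on the resistance felt. The glue pot and both bushes appear in the same places as before. I did not check the lid in the final pictures, but the arm never went down near it.

**Disagreements:**
- The end face at shut measured about 1.4 mm off my image-based frame, which is within the calibration error.
- One move command was refused for its format and moved nothing.

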